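Load the calibration carriage and move it to the instrument station

TASK

Bring the drifting calibration carriage back to the loading station (white marks) and set its brake by pulling the red lever up to the second, full notch. Set every brass trim mass on the bench flat in the carriage's tray, press the yellow release button so that the lever drops, move the loaded carriage along the rail to the instrument station (yellow marks) and set the brake at the full notch again, leaving everything else alone.

Things in the scene. Friction and masses are not known exactly. Their poses are not given: they have to be found in the camera images.
- rail: fixed rail bed with brake stand; bed 560 mm long (y), 100 wide, 30 high. Origin: centre of its underside at table height, z up, x across the rail, away from the robot. Marks on both sides: white at y = -80 mm (loading station), yellow at y = +80 mm (instrument station). Green brake stand, part of it, near the robot at x = -200, y = -250 to -110 mm, 104 mm high
- carriage (a joint): carriage travel along the rail's +y in m: 0 in the loading detent (fin level with white marks), 0.160 in the instrument detent (yellow); starts between. Detents catch within 5 mm, take about 12 N to leave; it can overrun to -0.020 and 0.200. The brake pin locks it only at a station; elsewhere the lever cannot rise to the full notch
- tray (a point): centre of the tray's floor on the carriage, axes as the rail's; floor 50 mm above the table, inside 110 mm (x) by 252 mm (y), walls 14 mm high; four masses fit side by side with their ribs along y (mass axes in line with the rail's), 60 mm apart
- push_fin (a point): on the carriage's black upright push fin, on the side of the tray nearest the robot; fin 16 mm thick along the rail, 40 mm across it, from 42 to 82 mm above the table; this point is on its middle, 16 mm below its top
- brake_lever (a joint): angle of the brake lever in rad: 0 lowered, about 0.40 at the first notch, about 0.80 at the second, full notch, end stop 0.95. It is sprung down and ratchets: lift it past a notch (to about 0.87 for the full one), let go and it settles back on the notch; about 6 N at the grip
- lever_grip (a point): centre line of the lever's red grip, 130 mm from the hinge; grip 24 mm square in section, running from 94 to 152 mm from the hinge
- lever_hinge (a point): hinge axis of the lever, 80 mm above the table, parallel to the rail's x; at 0 the lever leans 1.13 rad from upright towards the rail's -y, and rises to upright about this axis
- brake_release (a joint): press depth of the yellow release button in m, 0 up to 0.010 fully down, straight down; 8 mm frees the lever, which then springs down to 0; takes about 5 N. It also bobs as the lever ratchets
- release_top (a point): centre of the top of the round yellow release button, 34 mm across, about 105 mm above the table
- mass1: brass trim mass: a flat slab 88 mm long (its x), 46 mm wide (y), 20 mm thick, with a black upright grip rib centred on top, 14 mm thick along x, 40 mm long along y, reaching from 20 to 56 mm above the underside; 0.6 kg. Origin: centre of its underside, z up. May be absent
- mass2: brass trim mass: a flat slab 88 mm long (its x), 46 mm wide (y), 20 mm thick, with a black upright grip rib centred on top, 14 mm thick along x, 40 mm long along y, reaching from 20 to 56 mm above the underside; 0.6 kg. Origin: centre of its underside, z up. May be absent
- mass3: brass trim mass: a flat slab 88 mm long (its x), 46 mm wide (y), 20 mm thick, with a black upright grip rib centred on top, 14 mm thick along x, 40 mm long along y, reaching from 20 to 56 mm above the underside; 0.6 kg. Origin: centre of its underside, z up. May be absent
- mass4: brass trim mass: a flat slab 88 mm long (its x), 46 mm wide (y), 20 mm thick, with a black upright grip rib centred on top, 14 mm thick along x, 40 mm long along y, reaching from 20 to 56 mm above the underside; 0.6 kg. Origin: centre of its underside, z up. May be absent
- bulb: amber glass lamp bulb standing on its round brass foot, 66 mm across, 113 mm high; origin at the underside's centre; leave alone
- tuning_fork: nickel-plated tuning fork lying on the bench, about 190 mm long; leave alone
- terminal_block: black ebonite terminal block, 50 x 120 x 30 mm, with three brass posts; leave alone

How it is judged:
On the way, in this order (a step that is already met when the one before it is completed fails the run):
1. the carriage stands in the loading station's detent (within 5 mm), brake lever down (value of joint carriage between -0.005 and 0.005 m and value of joint brake_lever below 0.08 rad), for 0.3 s.
2. the brake lever rests at the second, full notch, with the carriage at the loading station (value of joint carriage between -0.005 and 0.005 m and value of joint brake_lever between 0.74 and 0.95 rad and velocity of joint brake_lever below 0.05 rad/s), for 0.4 s.
3. every mass present lies flat in the tray while the carriage is still braked at the loading station (all of step 2 and x of mass1 in the frame of tray between -0.025 and 0.025 m and y of mass1 in the frame of tray between -0.108 and 0.108 m and z of mass1 in the frame of tray between -0.005 and 0.006 m and angle between each of mass1, mass2, mass3, mass4's own z axis and vertical below 0.1 rad and linear speed of each of mass1, mass2, mass3, mass4 below 0.03 m/s and x of mass2 in the frame of tray between -0.025 and 0.025 m and y of mass2 in the frame of tray between -0.108 and 0.108 m and z of mass2 in the frame of tray between -0.005 and 0.006 m and x of mass3 in the frame of tray between -0.025 and 0.025 m and y of mass3 in the frame of tray between -0.108 and 0.108 m and z of mass3 in the frame of tray between -0.005 and 0.006 m and x of mass4 in the frame of tray between -0.025 and 0.025 m and y of mass4 in the frame of tray between -0.108 and 0.108 m and z of mass4 in the frame of tray between -0.005 and 0.006 m), for 0.3 s.
4. the release button has been pressed and the lever has dropped, with the loaded carriage still at the loading station (all of step 1 and x of mass1 in the frame of tray between -0.025 and 0.025 m and y of mass1 in the frame of tray between -0.108 and 0.108 m and z of mass1 in the frame of tray between -0.005 and 0.006 m and angle between each of mass1, mass2, mass3, mass4's own z axis and vertical below 0.1 rad and linear speed of each of mass1, mass2, mass3, mass4 below 0.03 m/s and x of mass2 in the frame of tray between -0.025 and 0.025 m and y of mass2 in the frame of tray between -0.108 and 0.108 m and z of mass2 in the frame of tray between -0.005 and 0.006 m and x of mass3 in the frame of tray between -0.025 and 0.025 m and y of mass3 in the frame of tray between -0.108 and 0.108 m and z of mass3 in the frame of tray between -0.005 and 0.006 m and x of mass4 in the frame of tray between -0.025 and 0.025 m and y of mass4 in the frame of tray between -0.108 and 0.108 m and z of mass4 in the frame of tray between -0.005 and 0.006 m), for 0.2 s.
5. the loaded carriage stands in the instrument station's detent (within 5 mm), lever down (value of joint carriage between 0.155 and 0.165 m and value of joint brake_lever below 0.08 rad and x of mass1 in the frame of tray between -0.025 and 0.025 m and y of mass1 in the frame of tray between -0.108 and 0.108 m and z of mass1 in the frame of tray between -0.005 and 0.006 m and angle between each of mass1, mass2, mass3, mass4's own z axis and vertical below 0.1 rad and linear speed of each of mass1, mass2, mass3, mass4 below 0.03 m/s and x of mass2 in the frame of tray between -0.025 and 0.025 m and y of mass2 in the frame of tray between -0.108 and 0.108 m and z of mass2 in the frame of tray between -0.005 and 0.006 m and x of mass3 in the frame of tray between -0.025 and 0.025 m and y of mass3 in the frame of tray between -0.108 and 0.108 m and z of mass3 in the frame of tray between -0.005 and 0.006 m and x of mass4 in the frame of tray between -0.025 and 0.025 m and y of mass4 in the frame of tray between -0.108 and 0.108 m and z of mass4 in the frame of tray between -0.005 and 0.006 m), for 0.3 s.
6. the brake lever rests at the full notch, with the carriage at the instrument station (value of joint carriage between 0.155 and 0.165 m and value of joint brake_lever between 0.74 and 0.95 rad and velocity of joint brake_lever below 0.05 rad/s), for 0.4 s.
At the end, for the whole second after the job is handed in: carriage in the instrument station's detent (within 5 mm), brake lever resting by itself at the full notch (over 0.74 rad), every mass present flat on the tray floor (within 6 mm, tilt under 0.1 rad), centred within 25 mm of the tray's centre line and 108 mm of its middle along the rail (all of step 6 and x of mass1 in the frame of tray between -0.025 and 0.025 m and y of mass1 in the frame of tray between -0.108 and 0.108 m and z of mass1 in the frame of tray between -0.005 and 0.006 m and angle between each of mass1, mass2, mass3, mass4's own z axis and vertical below 0.1 rad and x of mass2 in the frame of tray between -0.025 and 0.025 m and y of mass2 in the frame of tray between -0.108 and 0.108 m and z of mass2 in the frame of tray between -0.005 and 0.006 m and x of mass3 in the frame of tray between -0.025 and 0.025 m and y of mass3 in the frame of tray between -0.108 and 0.108 m and z of mass3 in the frame of tray between -0.005 and 0.006 m and x of mass4 in the frame of tray between -0.025 and 0.025 m and y of mass4 in the frame of tray between -0.108 and 0.108 m and z of mass4 in the frame of tray between -0.005 and 0.006 m); the robot touches nothing.
It fails at once if the bulb is moved more than 30 mm or tipped over (distance of bulb from where it was at the start of the episode above 0.03 m or angle between bulb's own z axis and vertical above 0.4 rad).
It fails at once if the tuning fork is moved more than 30 mm or tipped over (distance of tuning_fork from where it was at the start of the episode above 0.03 m or angle between tuning_fork's own z axis and vertical above 0.4 rad).
It fails at once if the terminal block is moved more than 30 mm or tipped over (distance of terminal_block from where it was at the start of the episode above 0.03 m or angle between terminal_block's own z axis and vertical above 0.4 rad).
Of mass1, mass2, mass3, mass4 only 2 to 4 are there at a start; the rules pass over those that are not, and their reading is None.
At some moment in a run one of mass1, mass2, mass3, mass4 may be knocked a few centimetres aside while the robot is not near it.
Once in a run the grip may slacken for a moment while it holds something.
It also fails if it takes over 210 s, if anything falls off the work surface, if the arm or the gripper's body presses on something with over 40 N, if the wrist force passes 120 N, or if a joint passes its speed limit or range.

ROBOT

A 6-joint arm with a two-finger parallel gripper is mounted at the origin on the work surface. World frame = base frame: x ahead of the robot, y to its left, z up, the work surface at z = 0. Lengths are in m, angles in rad, forces in N, time in s.
With the tool pointing down it reaches from about 0.375 to 0.9 m from the base axis. Payload 3.1 kg.
Tool frame: the origin (TCP) lies at the very end of the fingers, on their centre line; the grasp point (between the pads) lies 19 mm behind it; z points along the fingers, y is the line along which they close (so a half turn about z gives the same grasp; the last joint's range is limited). The gripper opens to 85 mm and grips with 20 to 120 N. Pads are 22 mm wide; open, the fingers measure 114 mm over their backs; the gripper's body (76 mm by 85 mm) begins 54 mm behind the grasp point. The pads swing forward as they close: fully open they stand 13 mm farther back than shut.
Start: joints at [1.044, 0.527, 1.433, -0, 1.181, -0.178], TCP at [0.213, 0.588, 0.206] pointing down, gripper open.
Joint ranges: [-3.08, 3.08], [-0.75, 2.2], [0.22, 2.44], [-1.43, 4.57], [0, 2.65], [-2.85, 2.85]. Speed limits (rad/s): [2.79, 2.79, 3.14, 3.14, 3.14, 3.14].

INTERFACE

Orientations are given as a unit quaternion [x, y, z, w].
In Python, from station import telemetry, snapshot, ticket gives the robot as it stands.
- The arm moves only by the tool move_arm, never from a script. Its argument "commands" is text: rows parted by semicolons, each of 7 numbers parted by spaces: the shift along the tool's x, y, z in mm, then the turn, a rotation vector about the tool's x, y, z in degrees, then the opening, from -1 (shut) to 1 (fully open). A call has exactly 5 rows; each row is the pose to reach, as a shift and turn from the pose commanded when the call began, along the tool's axes at that moment; what a row does not reach only later rows make up. A row lasts 1/8 s, in which the tool goes at most 62.5 mm and 10.7 degrees, less where a joint would pass 70% of its speed; a pose out of reach is approached as far as the arm can. A call with a gripper value outside its range is refused whole. The fingers move at their own pace and stop on an object; "grip_force" is the grip in N (left out, the last holds). Time passes only in rows, so rows that repeat a pose let the fingers close, or fill a call up. It gives the time, the measured TCP pose, the force, the opening and the grip force at its end, in the units of the state.
- telemetry.sense(): the state, without advancing time (a new reading comes with each control period).
- snapshot(name): name is "scene" or "top" or "wrist"; returns a dict with "image" (420x560x3 uint8, red, green, blue), "fx", "fy", "cx", "cy" (pixels), "k1" (the pictures are not rectified: a ray, as slopes to the right and down, at radius r is drawn at 1 + k1 r^2 times it, then the intrinsics apply), "pose" (4x4, takes a point from camera to world coordinates). Camera axes: x right, y down, z forward; pixel columns grow to the right and rows downward; lengths in m; the calibration is good to about 2 mm. A picture is of the moment at which its call begins. There is no depth.
- ticket.sign_off(): hands the job in; it is judged then, once.
The state is a dict: "t": time; "q": joint angles; "qd": joint speeds; "tau": joint torques, N m; "tcp_pos": TCP position; "tool_rot": TCP orientation; "force": force on the tool from outside, world axes, zero at the start; "ft_torque": the same for the moment, N m; "finger_gap": opening from 0.0 (shut) to 1.0 (fully open); "gripper_force": force on a finger pad.
Only numpy, scipy, OpenCV 4.12 (cv2) and the standard library are available. Lean on these libraries where they do the work, as an engineer would, in place of code of your own. Each camera call takes 0.05 s, during which the arm holds its last target. There are 200 camera calls.

## Working session

There is one attempt and no reset: what is moved stays moved. The work goes in short steps, Python scripts to look and compute and a tool call to move; the robot and the scene stay as the last step left them, time stands still between calls to the robot, and variables do not carry over. Pictures are saved under pics/ and viewed, at most 14 in all, crops included, and the job is handed in when it is done.

Besides the shell and the picture viewer there is one more tool, called by a JSON object that holds its "name" and its "arguments", one argument or row to a line. move_arm: Moves the arm, as the interface text tells. Its arguments: {"type":"object","properties":{"commands":{"type":"string"},"grip_force":{"type":"number"}},"required":["commands"]}

```bash
ls; mkdir -p pics
cat > h.py <<'E'
import numpy as np, cv2
from scipy.spatial.transform import Rotation as R
from station import telemetry, snapshot, ticket
def save(s,n): cv2.imwrite(f'pics/{n}.png', s['image'][:,:,::-1])
def ray(s,u,v):
    K=np.array([[s['fx'],0,s['cx']],[0,s['fy'],s['cy']],[0,0,1.]])
    p=cv2.undistortPoints(np.array([[[u,v]]],float),K,np.array([s['k1'],0,0,0,0.]))[0,0]
    P=np.array(s['pose']); d=P[:3,:3]@np.array([p[0],p[1],1]); return P[:3,3],d/np.linalg.norm(d)
def onz(s,u,v,z):
    o,d=ray(s,u,v); return o+d*(z-o[2])/d[2]
def tri(a,b):
    (o1,d1),(o2,d2)=a,b
    A=np.stack([d1,-d2],1); t=np.linalg.lstsq(A,o2-o1,rcond=None)[0]
    p,q=o1+t[0]*d1,o2+t[1]*d2; return (p+q)/2,np.linalg.norm(p-q)
def proj(s,p):
    P=np.linalg.inv(np.array(s['pose'])); c=P[:3,:3]@np.asarray(p)+P[:3,3]; x=c[:2]/c[2]; x=x*(1+s['k1']*(x@x))
    return np.array([s['fx']*x[0]+s['cx'],s['fy']*x[1]+s['cy']])
def st():
    s=telemetry.sense(); print('t',round(s['t'],2),'tcp',np.round(s['tcp_pos'],4),'rot',np.round(R.from_quat(s['tool_rot']).as_matrix(),3).tolist(),'F',np.round(s['force'],1),'gap',round(s['finger_gap'],3)); return s
def rel(p):  # world target TCP -> tool mm shift
    s=telemetry.sense(); return np.round(R.from_quat(s['tool_rot']).as_matrix().T@(np.array(p)-s['tcp_pos'])*1000,1)
E
python3 - <<'E'
from h import *
import pickle
st()
for n in('scene','top','wrist'):
    s=snapshot(n); save(s,n+'0'); pickle.dump(s,open(n+'0.pkl','wb')); print(n,s['fx'],s['k1'],np.round(s['pose'],3).tolist())
E
```

```text
pics
t 0.0 tcp [0.2126 0.5869 0.2047] rot [[-0.94, 0.341, -0.001], [0.341, 0.94, -0.002], [0.0, -0.002, -1.0]] F [0.3 0.5 0.2] gap 1.0
scene 498.13151206008155 -0.09061432691133327 [[-0.847, 0.434, -0.306, 0.921], [0.531, 0.699, -0.479, 0.621], [0.006, -0.568, -0.823, 1.106], [0.0, 0.0, 0.0, 1.0]]
top 383.35499331335524 -0.08344115747885882 [[0.008, -0.975, 0.222, 0.293], [-1.0, -0.007, 0.005, 0.034], [-0.003, -0.222, -0.975, 1.221], [0.0, 0.0, 0.0, 1.0]]
wrist 305.73198808310076 -0.05912086602728188 [[0.34, 0.908, 0.245, 0.15], [0.94, -0.328, -0.09, 0.609], [-0.001, 0.261, -0.965, 0.372], [0.0, 0.0, 0.0, 1.0]]
```

View pics/top0.png

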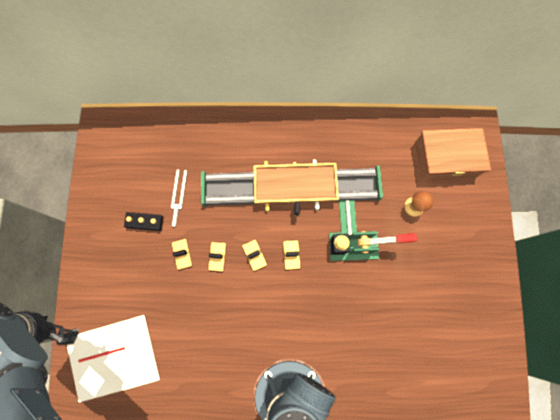

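View pics/scene0.png

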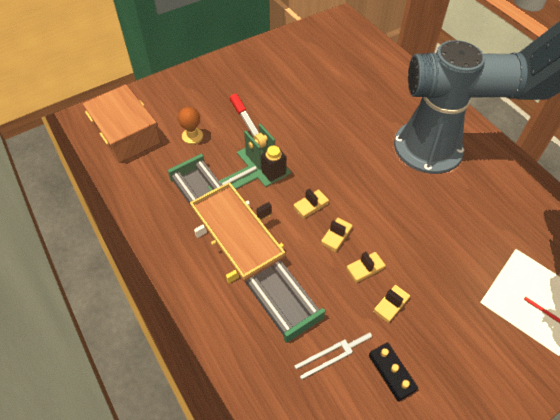

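Run:
```python
import cv2
a=cv2.imread('pics/top0.png')[150:275,160:430]; cv2.imwrite('pics/z1.png',cv2.resize(a,None,fx=2.9,fy=2.9,interpolation=3))
b=cv2.imread('pics/scene0.png')[85:345,160:420]; cv2.imwrite('pics/z2.png',cv2.resize(b,None,fx=2.3,fy=2.3,interpolation=3))
```

```text
(no output)
```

View pics/z1.png

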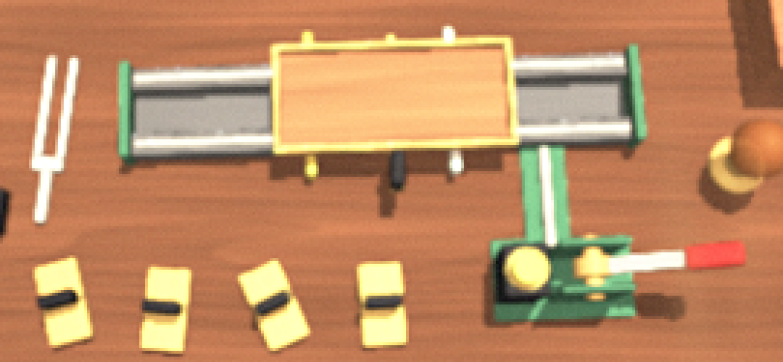

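View pics/z2.png

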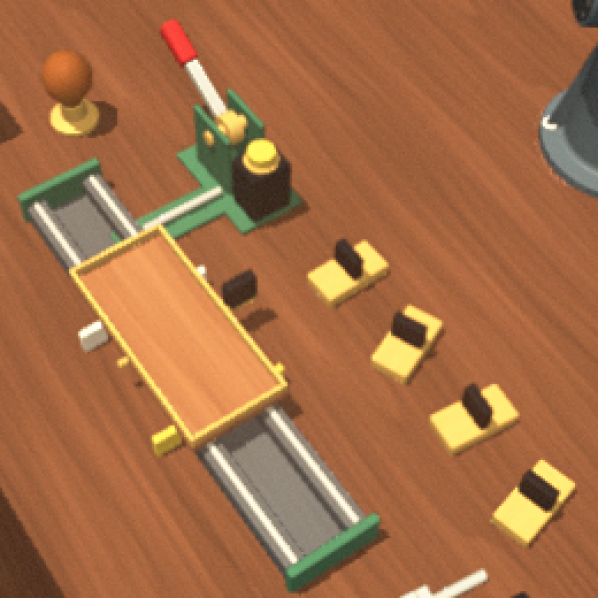

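```bash
cat > m1.py <<'E'
from h import *
import pickle
T=pickle.load(open('top0.pkl','rb'));S=pickle.load(open('scene0.pkl','rb'))
def pt(n,a,b):
    p,e=tri(ray(T,a[0]/2.9+159.6,a[1]/2.9+149.6),ray(S,b[0]/2.3+159.6,b[1]/2.3+84.6)); print(n,np.round(p,4),'gap',round(e,4)); return p
c=[pt('c+x+y',(272,45),(193,441)),pt('c+x-y',(513,40),(73,270)),pt('c-x-y',(518,145),(160,228)),pt('c-x+y',(274,152),(286,385))]
print('tray',np.mean(c,0))
pt('button',(527,264),(262,147)); pt('yel+x',(307,36),(166,438)); pt('wh+x',(448,34),(93,335)); 
pt('gripend',(744,254),(170,28)); pt('gripstart',(686,258),(188,60)); pt('fin',(398,168),(240,278))
pt('endplate+y-x',(125,160),(378,522)); pt('endplate+y+x',(125,64),(290,574));pt('endplate-y+x',(632,48),(22,198));pt('endplate-y-x',(641,140),(97,165))
for i,(a,b) in enumerate([((57,299),(539,485)),((161,307),(478,400)),((272,303),(409,324)),((385,302),(349,254))]): pt(i,a,b)
E
python3 m1.py
python3 - <<'E'
from h import *
import pickle
for n in('top0','scene0'):
    s=pickle.load(open(n+'.pkl','rb')); hsv=cv2.cvtColor(s['image'],cv2.COLOR_RGB2HSV)
    for nm,lo,hi in(('yel',(20,110,120),(34,255,255)),('red',(0,200,120),(4,255,255)),('black',(0,0,0),(179,255,45))):
        m=cv2.inRange(hsv,lo,hi); k,l,stt,c=cv2.connectedComponentsWithStats(m)
        print(n,nm,[(stt[i,4],np.round(c[i],1).tolist()) for i in range(1,k) if 12<stt[i,4]<600])
E
```

```text
c+x+y [0.7021 0.1178 0.0674] gap 0.0024
c+x-y [ 0.7101 -0.1459  0.0624] gap 0.0062
c-x-y [ 0.5941 -0.1505  0.0549] gap 0.0023
c-x+y [0.5839 0.1117 0.0634] gap 0.0019
tray [ 0.64755517 -0.01674807  0.06200147]
button [ 0.4555 -0.1469  0.1168] gap 0.0009
yel+x [0.7205 0.0831 0.0388] gap 0.0094
wh+x [ 0.726 -0.076  0.033] gap 0.0094
gripend [ 0.4611 -0.3577  0.1414] gap 0.0054
gripstart [ 0.4617 -0.3062  0.1275] gap 0.0019
fin [ 0.5616 -0.0198  0.0847] gap 0.0004
endplate+y-x [0.5809 0.2795 0.031 ] gap 0.0005
endplate+y+x [0.6884 0.2828 0.0431] gap 0.0003
endplate-y+x [ 0.7101 -0.284   0.0467] gap 0.0006
endplate-y-x [ 0.6065 -0.2912  0.0368] gap 0.0001
0 [0.4246 0.3403 0.05  ] gap 0.001
1 [0.4173 0.2287 0.0512] gap 0.0011
2 [0.4229 0.1114 0.0508] gap 0.0015
3 [ 0.4243 -0.0068  0.0473] gap 0.0012
top0 yel [(np.int32(13), [265.6, 162.4]), (np.int32(97), [302.5, 164.8]), (np.int32(17), [259.6, 166.1]), (np.int32(13), [256.0, 176.0]), (np.int32(21), [253.9, 185.4]), (np.int32(15), [273.0, 199.0]), (np.int32(15), [332.0, 199.1]), (np.int32(18), [407.9, 201.2]), (np.int32(28), [278.7, 201.1]
[... 554 characters left out ...]
t32(69), [186.3, 137.8]), (np.int32(22), [103.3, 137.5]), (np.int32(81), [260.7, 137.4]), (np.int32(163), [272.7, 152.0]), (np.int32(547), [238.4, 230.6]), (np.int32(94), [320.6, 197.0]), (np.int32(191), [303.6, 206.3]), (np.int32(82), [344.0, 223.8]), (np.int32(219), [331.9, 239.2]), (np.int32(130), [376.6, 260.4]), (np.int32(245), [357.7, 269.6]), (np.int32(102), [231.6, 276.0]), (np.int32(118), [400.8, 292.7]), (np.int32(282), [386.1, 308.7]), (np.int32(30), [384.6, 351.4]), (np.int32(29), [394.7, 367.1]), (np.int32(29), [405.4, 383.3])]
scene0 red [(np.int32(30), [234.7, 105.1])]
scene0 black [(np.int32(91), [411.5, 76.8]), (np.int32(14), [389.3, 352.9]), (np.int32(355), [392.7, 379.2])]
```

```bash
cat >> h.py <<'E'
def plan(wps,start=None):
    """wps: (x,y,z,yaw of tool y in deg), tool down; prints per leg calls the final row (mm, deg about tool z)"""
    if start is None:
        s=telemetry.sense(); M=R.from_quat(s['tool_rot']).as_matrix(); start=(*s['tcp_pos'],np.degrees(np.arctan2(M[1,1],M[0,1])))
    c=np.array(start,float)
    for w in wps:
        w=np.array(w,float); a=np.radians(c[3]); ty=np.array([np.cos(a),np.sin(a)]); tx=np.array([-ty[1],ty[0]])
        d=(w-c)[:3]*1000; dy=(w[3]-c[3]+180)%360-180
        print(np.round(w,3),': shift',np.round([tx@d[:2],ty@d[:2],-d[2]],1),'rz',round(-dy,1),'calls',round(max(np.linalg.norm(d)/312,abs(dy)/53),2)); c=w
E
python3 - <<'E'
from h import *
import pickle
T=pickle.load(open('top0.pkl','rb'));S=pickle.load(open('scene0.pkl','rb'))
print('bulb',tri(ray(T,734/2.9+159.6,170/2.9+149.6),ray(S,75/2.3+159.6,118/2.3+84.6)))
plan([(.5616,-.018,.25,92)])
E
```

```text
bulb (array([ 0.58281741, -0.4073541 ,  0.00272272]), np.float64(0.0040978631690072554))
[ 5.62e-01 -1.80e-02  2.50e-01  9.20e+01] : shift [-534.2 -449.9  -45. ] rz -21.9 calls 2.24
```

{"name": "move_arm", "arguments": {
  "commands": "-36 -30 -3 0 0 0 1; -72 -60 -6 0 0 0 1; -108 -90 -9 0 0 0 1; -144 -120 -12 0 0 0 1; -180 -150 -15 0 0 0 1"
}}

```text
t: 0.78
tcp_pos: [0.3315, 0.3838, 0.2207]
tool_rot: [0.173, 0.985, -0.0, -0.0]
force: [0.3, 0.0, -0.3]
finger_gap: 1.0
gripper_force: 0.0
```

{"name": "move_arm", "arguments": {
  "commands": "-36 -30 -3 0 0 0 1; -72 -60 -6 0 0 0 1; -108 -90 -9 0 0 0 1; -144 -120 -12 0 0 0 1; -180 -150 -15 0 0 0 1"
}}

```text
t: 1.4
tcp_pos: [0.4496, 0.1814, 0.2357]
tool_rot: [0.173, 0.985, 0.0, -0.0]
force: [0.7, 0.3, -0.6]
finger_gap: 1.002
gripper_force: 0.0
```

{"name": "move_arm", "arguments": {
  "commands": "-36 -30 -3 0 0 -5 1; -72 -60 -6 0 0 -10 1; -108 -90 -9 0 0 -15 1; -144 -120 -12 0 0 -22 1; -174 -150 -15 0 0 -22 1"
}}

```text
t: 2.02
tcp_pos: [0.5623, -0.019, 0.2506]
tool_rot: [-0.018, 1.0, 0.0, -0.0]
force: [1.6, 0.7, -0.2]
finger_gap: 1.005
gripper_force: 0.0
```

Run:
```python
from h import *
import pickle
st(); s=snapshot('wrist'); pickle.dump(s,open('w1.pkl','wb')); cv2.imwrite('pics/w1.png',s['image'][:,:,::-1])
t=snapshot('top'); pickle.dump(t,open('top1.pkl','wb'))
```

```text
t 2.02 tcp [ 0.5623 -0.019   0.2506] rot [[-0.999, -0.036, -0.0], [-0.036, 0.999, 0.0], [0.0, 0.0, -1.0]] F [ 1.6  0.7 -0.2] gap 1.005
```

View pics/w1.png

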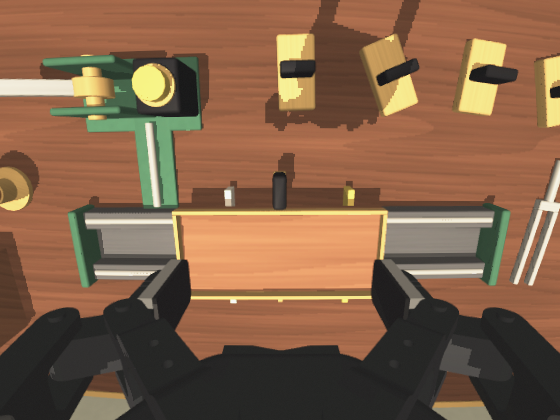

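```bash
cat > m2.py <<'E'
from h import *
import pickle
T=pickle.load(open('top0.pkl','rb'));S=pickle.load(open('scene0.pkl','rb'));W=pickle.load(open('w1.pkl','rb'))
T1=pickle.load(open('top1.pkl','rb'))
z1=lambda a:ray(T,a[0]/2.9+159.6,a[1]/2.9+149.6)
z2=lambda b:ray(S,b[0]/2.3+159.6,b[1]/2.3+84.6)
def pt(n,w,a=None,b=None):
    for nm,r in(('top',a and z1(a)),('scene',b and z2(b))):
        if r: p,e=tri(ray(W,*w),r); print(n,nm,np.round(p,4),'gap',round(e,4))
pt('button',(152,84),(527,264),(262,147))
pt('fin',(280,190),(398,168),(240,278))
pt('c+x+y',(382,298),(272,45),(193,441));pt('c-x+y',(386,211),(274,152),(286,385));pt('c-x-y',(174,211),(518,145),(160,228));pt('c+x-y',(178,298),(513,40),(73,270))
pt('yel+x',(346,299),(307,36),(166,438));pt('wh+x',(234,300),(448,34),(93,335))
pt('wh-x',(229,193),(456,166));pt('y-x',(351,193),(311,170))
for i,(w,a,b) in enumerate([((493,74),(161,307),(478,400)),((398,72),(272,303),(409,324)),((297,68),(385,302),(349,254))]): pt('m',w,a,b)
for z in(.07,.082): print('fin ends',z,onz(W,280,174,z),onz(W,280,206,z))
hsv=cv2.cvtColor(W['image'],cv2.COLOR_RGB2HSV); 
m=((hsv[:,:,2]<60)).astype('uint8'); k,l,q,c=cv2.connectedComponentsWithStats(m)
print([(q[i].tolist(),np.round(c[i],1).tolist()) for i in range(1,k) if q[i,4]>150])
# carriage drift check
d=cv2.absdiff(T['image'],T1['image']).max(2)[140:225,195:390]; print('diff cols',np.where((d>60).sum(0)>8)[0]+195)
E
python3 m2.py
```

```text
button top [ 0.4566 -0.148   0.1068] gap 0.0022
button scene [ 0.4585 -0.1404  0.1243] gap 0.0009
fin top [ 0.5576 -0.0195  0.0984] gap 0.0015
fin scene [ 0.5606 -0.0204  0.0832] gap 0.0016
c+x+y top [0.7022 0.1178 0.0661] gap 0.0029
c+x+y scene [0.7009 0.1183 0.0662] gap 0.0004
c-x+y top [0.5866 0.1131 0.0522] gap 0.0012
c-x+y scene [0.5844 0.1099 0.0618] gap 0.001
c-x-y top [ 0.5981 -0.1528  0.0459] gap 0.0014
c-x-y scene [ 0.5949 -0.1476  0.0586] gap 0.0015
c+x-y top [ 0.7118 -0.1479  0.0644] gap 0.0002
c+x-y scene [ 0.7095 -0.145   0.0646] gap 0.0061
yel+x top [0.7276 0.081  0.0268] gap 0.0021
yel+x scene [0.7191 0.082  0.0347] gap 0.0073
wh+x top [ 0.7289 -0.0789  0.0353] gap 0.0004
wh+x scene [ 0.7255 -0.0749  0.0356] gap 0.009
wh-x top [ 0.5784 -0.0867  0.0226] gap 0.0009
y-x top [0.5717 0.0735 0.0265] gap 0.001
m top [0.4178 0.2311 0.0359] gap 0.0019
m scene [0.4168 0.2256 0.0447] gap 0.0041
m top [0.4235 0.1126 0.0391] gap 0.0004
m scene [0.4239 0.1096 0.0487] gap 0.0028
m top [ 0.4254 -0.0064  0.0433] gap 0.0019
m scene [ 0.4259 -0.0054  0.0494] gap 0.002
fin ends 0.07 [ 0.54395415 -0.0204441   0.07      ] [ 0.58147338 -0.01905583  0.07      ]
fin ends 0.082 [ 0.54230155 -0.02048991  0.082     ] [ 0.57852553 -0.01914957  0.082     ]
[([129, 58, 69, 59, 1639], [174.4, 88.6]), ([377, 59, 42, 27, 503], [397.6, 71.6]), ([281, 61, 35, 17, 424], [300.0, 69.1]), ([469, 65, 48, 19, 677], [493.1, 74.4]), ([273, 172, 14, 37, 219], [279.8, 187.5]), ([0, 260, 560, 160, 49327], [278.5, 364.3])]
diff cols [259 260 261 262 263 264 265 266 267 268 269 270 271 272 273 274 275 276
 277 278 279 280 281 282 283 284 285 286 287 288 289 290 291 292 293 294
 295 296 297 298 299 300 301 302 303 304 305 306 307 308 309 310 311 312
 313 314 315 316 317 318 319 320 321 322 323 324 325 326 327 328 329 330
 331 332 333 334 335 336 337 338 339 340 341 342 343 344 345]
```

{"name": "move_arm", "arguments": {
  "commands": "1 -1 50 0 0 0 1; 1 -1 100 0 0 0 1; 1 -1 150 0 0 0 1; 1 -1 190 0 0 0 1; 1 -1 200 0 0 0 1",
  "grip_force": 40
}}

```text
t: 2.75
tcp_pos: [0.558, -0.0174, 0.0482]
tool_rot: [-0.018, 1.0, 0.001, -0.003]
force: [1.0, -0.4, -0.3]
finger_gap: 1.001
gripper_force: 0.0
```

{"name": "move_arm", "arguments": {
  "commands": "0 0 0 0 0 0 -1; 0 0 0 0 0 0 -1; 0 0 0 0 0 0 -1; 0 0 0 0 0 0 -1; 0 0 0 0 0 0 -1"
}}

```text
t: 3.38
tcp_pos: [0.5616, -0.0189, 0.0522]
tool_rot: [-0.018, 1.0, -0.0, 0.001]
force: [0.1, -0.1, 5.7]
finger_gap: 0.165
gripper_force: 39.2
```

{"name": "move_arm", "arguments": {
  "commands": "0 -13 0 0 0 0 -1; 0 -26 0 0 0 0 -1; 0 -39 0 0 0 0 -1; 0 -52 0 0 0 0 -1; 0 -60 0 0 0 0 -1"
}}

```text
t: 4.0
tcp_pos: [0.5638, -0.0762, 0.0522]
tool_rot: [-0.016, 1.0, 0.003, 0.001]
force: [4.0, 21.4, 7.3]
finger_gap: 0.164
gripper_force: 39.9
```

{"name": "move_arm", "arguments": {
  "commands": "0 -2 0 0 0 0 -1; 0 -4 0 0 0 0 -1; 0 -6 0 0 0 0 -1; 0 -6 0 0 0 0 -1; 0 -6 0 0 0 0 -1"
}}

```text
t: 4.62
tcp_pos: [0.5638, -0.0765, 0.0522]
tool_rot: [-0.016, 1.0, 0.006, 0.001]
force: [4.4, 24.1, 8.5]
finger_gap: 0.166
gripper_force: 39.8
```

Run:
```python
from h import *
import pickle
st(); 
for n in('top','scene'):
    s=snapshot(n); pickle.dump(s,open(n+'2.pkl','wb')); save(s,n+'2')
a=cv2.imread('pics/top2.png')[140:220,190:390]; b=cv2.imread('pics/scene2.png')[110:345,160:345]
a=cv2.resize(a,None,fx=2.9,fy=2.9,interpolation=3); b=cv2.resize(b,None,fx=1.5,fy=1.5,interpolation=3)
cv2.imwrite('pics/z3.png',np.vstack([a,cv2.copyMakeBorder(b,0,0,0,a.shape[1]-b.shape[1],0)]))
```

```text
t 4.62 tcp [ 0.5638 -0.0765  0.0522] rot [[-0.999, -0.032, 0.002], [-0.032, 0.999, 0.012], [-0.003, 0.011, -1.0]] F [ 4.4 24.1  8.5] gap 0.166
```

View pics/z3.png

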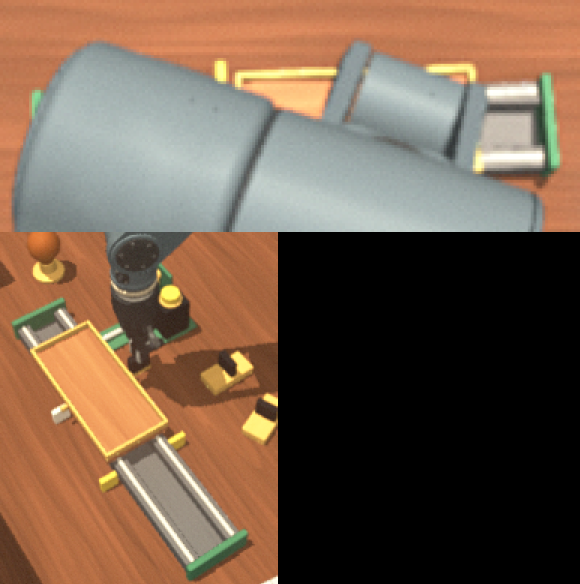

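Run:
```python
from h import *
import pickle
S=pickle.load(open('scene2.pkl','rb'))
f=lambda u,v,z:onz(S,u/1.5+159.7,(v-232)/1.5+109.7,z)
for n,p in (('-x-y',(88,322)),('-x+y',(167,422)),('+x+y',(107,455)),('+x-y',(33,350))): print(n,np.round(f(*p,.064),4))
hsv=cv2.cvtColor(S['image'],cv2.COLOR_RGB2HSV)
# same edge point method at both times for the travel
S0=pickle.load(open('scene0.pkl','rb'))
for s,ps in ((S0,[(160,228),(286,385),(193,441),(73,270)]),):
    for p in ps: print(np.round(onz(s,p[0]/2.3+159.6,p[1]/2.3+84.6,.064),4))
crop=S['image'][170:290,190:290][:,:,::-1]; cv2.imwrite('pics/z4.png',cv2.resize(crop,None,fx=5,fy=5,interpolation=3))
```

```text
-x-y [ 0.598  -0.2009  0.064 ]
-x+y [0.5879 0.0567 0.064 ]
+x+y [0.702  0.0593 0.064 ]
+x-y [ 0.7106 -0.1957  0.064 ]
[ 0.5963 -0.1428  0.064 ]
[0.5847 0.1113 0.064 ]
[0.7006 0.1171 0.064 ]
[ 0.7086 -0.1419  0.064 ]
```

View pics/z4.png

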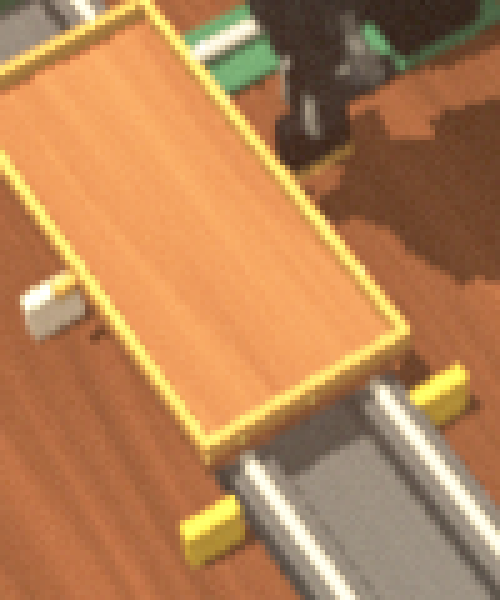

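{"name": "move_arm", "arguments": {
  "commands": "0 5 0 0 0 0 -1; 0 9 0 0 0 0 -1; 0 9 0 0 0 0 0; 0 9 0 0 0 0 0; 0 9 0 0 0 0 0"
}}

```text
t: 5.35
tcp_pos: [0.5625, -0.0758, 0.0505]
tool_rot: [-0.018, 1.0, 0.0, -0.0]
force: [-0.2, -0.7, -0.7]
finger_gap: 0.502
gripper_force: 0.0
```

{"name": "move_arm", "arguments": {
  "commands": "6 0 -5 0 0 0 0; 12 0 -10 0 0 0 0; 13 0 -10 0 0 0 -1; 13 0 -10 0 0 0 -1; 13 0 -10 0 0 0 -1"
}}

```text
t: 5.98
tcp_pos: [0.5499, -0.076, 0.0607]
tool_rot: [-0.018, 1.0, -0.0, 0.0]
force: [-0.3, -0.4, 0.3]
finger_gap: -0.002
gripper_force: 0.0
```

{"name": "move_arm", "arguments": {
  "commands": "0 0 0 0 0 0 -1; 0 -3 0 0 0 0 -1; 0 -6 0 0 0 0 -1; 0 -9 0 0 0 0 -1; 0 -9 0 0 0 0 -1"
}}

```text
t: 6.6
tcp_pos: [0.5501, -0.0853, 0.0607]
tool_rot: [-0.018, 1.0, -0.0, 0.0]
force: [0.7, 1.0, -0.1]
finger_gap: -0.001
gripper_force: 0.0
```

{"name": "move_arm", "arguments": {
  "commands": "0 9 -30 0 0 0 -1; 0 9 -70 0 0 0 1; 0 9 -110 0 0 0 1; 0 9 -140 0 0 0 1; 0 9 -140 0 0 0 1"
}}

```text
t: 7.22
tcp_pos: [0.5514, -0.0764, 0.2033]
tool_rot: [-0.018, 1.0, -0.001, 0.003]
force: [0.4, -0.5, -0.3]
finger_gap: 0.845
gripper_force: 0.0
```

Run:
```python
from h import *
import pickle
st(); s=snapshot('wrist'); pickle.dump(s,open('w2.pkl','wb')); save(s,'w2')
```

```text
t 7.22 tcp [ 0.5514 -0.0764  0.2033] rot [[-0.999, -0.036, 0.006], [-0.036, 0.999, -0.002], [-0.006, -0.002, -1.0]] F [ 0.4 -0.5 -0.3] gap 0.845
```

View pics/w2.png

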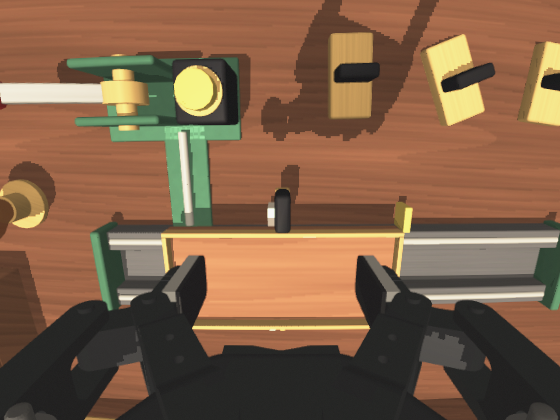

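Run:
```python
from h import *
import pickle
W=pickle.load(open('w2.pkl','rb'))
for u,v in((282,190),(284,230)): print(onz(W,u,v,.082),onz(W,u,v,.066))
for u,v in((271,202),(271,224),(399,205),(408,207),(399,229),(410,229)): print(u,v,onz(W,u,v,.045),onz(W,u,v,.03))
for u,v in((174,62),(236,122)): print('housing',onz(W,u,v,.09))
print('button',onz(W,199,88,.105))
W1=pickle.load(open('w1.pkl','rb')); p,e=tri(ray(W1,152,84),ray(W,199,88)); print('button',p,e)
```

```text
[ 0.54093205 -0.07584909  0.082     ] [ 0.54408284 -0.07568463  0.066     ]
[ 0.58118921 -0.07230852  0.082     ] [ 0.58657666 -0.07194735  0.066     ]
271 202 [ 0.56198628 -0.08696038  0.045     ] [ 0.56557563 -0.08733662  0.03      ]
271 224 [ 0.58715726 -0.08623111  0.045     ] [ 0.59190843 -0.08657369  0.03      ]
399 205 [0.55994129 0.05426739 0.045     ] [0.56343625 0.06040978 0.03      ]
408 207 [0.56181533 0.06473265 0.045     ] [0.56539679 0.07135808 0.03      ]
399 229 [0.5877133  0.05823517 0.045     ] [0.59249013 0.0645607  0.03      ]
410 229 [0.58726656 0.07090294 0.045     ] [0.59202276 0.07781317 0.03      ]
housing [ 0.43146957 -0.17228135  0.09      ]
housing [ 0.47975624 -0.11888645  0.09      ]
button [ 0.45387696 -0.14725977  0.105     ]
button [ 0.45515634 -0.14653132  0.10809901] 0.0018469538154322826
```

{"name": "move_arm", "arguments": {
  "commands": "0 0 0 0 0 0 1; 0 0 0 0 0 0 1; 0 0 0 0 0 0 1; 0 0 0 0 0 0 1; 0 0 0 0 0 0 1"
}}

```text
t: 7.9
tcp_pos: [0.5497, -0.0759, 0.2006]
tool_rot: [-0.018, 1.0, 0.0, -0.0]
force: [-0.1, 0.0, -0.6]
finger_gap: 0.999
gripper_force: 0.0
```

Run:
```python
from h import *
import pickle
st(); s=snapshot('wrist'); pickle.dump(s,open('w3.pkl','wb')); w=pickle.load(open('w2.pkl','rb'))
for q in(w,s):
    g=cv2.cvtColor(q['image'],cv2.COLOR_RGB2GRAY)[:,:]; m=(g<40).astype('uint8'); m[:170]=0; m[245:]=0
    k,l,t,c=cv2.connectedComponentsWithStats(m); print([(t[i].tolist(),np.round(c[i],1).tolist()) for i in range(1,k) if t[i,4]>100])
    # tray end edges on row 270
    hsv=cv2.cvtColor(q['image'],cv2.COLOR_RGB2HSV); 
    for r in(245,300): print(r,''.join('y' if hsv[r,x,1]>150 and 20<hsv[r,x,0]<34 else '.' for x in range(150,190)),''.join('y' if hsv[r,x,1]>150 and 20<hsv[r,x,0]<34 else '.' for x in range(390,420)))
```

```text
t 7.9 tcp [ 0.5497 -0.0759  0.2006] rot [[-0.999, -0.036, -0.0], [-0.036, 0.999, 0.0], [0.0, 0.0, -1.0]] F [-0.1  0.  -0.6] gap 0.999
[]
245 ........................................ ..............................
300 ........................................ ..............................
[]
245 ........................................ ..............................
300 ........................................ ..............................
```

Run:
```python
from h import *
import pickle
s=pickle.load(open('w3.pkl','rb'));W1=pickle.load(open('w1.pkl','rb'))
print(np.array(pickle.load(open('w2.pkl','rb'))['pose'])[:3,3],np.array(s['pose'])[:3,3])
crop=s['image'][160:260,160:420][:,:,::-1]
cv2.imwrite('pics/z5.png',cv2.resize(crop,None,fx=3,fy=3,interpolation=3))
```

```text
[ 0.48422204 -0.07880912  0.36997904] [ 0.48350849 -0.07865702  0.36761565]
```

View pics/z5.png

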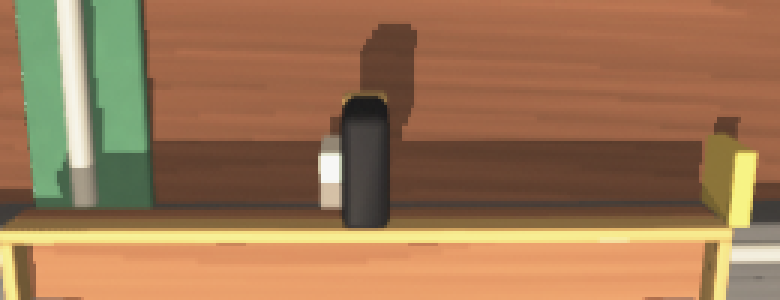

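Run:
```python
from h import *
import pickle
W=pickle.load(open('w3.pkl','rb'));W1=pickle.load(open('w1.pkl','rb'))
print('fin',onz(W,282,198,.082),onz(W,282,235,.082))
for z in(.03,.04,.05):
    print(z,'yel',onz(W,407.5,222,z),'whiteL',onz(W,266.5,222,z), 'W1 yel',onz(W1,351,197,z),'wh',onz(W1,229,193,z))
c=W1['image'][170:225,210:370][:,:,::-1]; c2=cv2.resize(c,None,fx=4.9,fy=4.9,interpolation=3); cv2.imwrite('pics/z6.png',c2)
```

```text
fin [ 0.54570312 -0.07483877  0.082     ] [ 0.58301228 -0.07340486  0.082     ]
0.03 yel [0.57999083 0.07314431 0.03      ] whiteL [ 0.5859605  -0.09091971  0.03      ] W1 yel [0.57579501 0.07299475 0.03      ] wh [ 0.5764527  -0.08526775  0.03      ]
0.04 yel [0.57713307 0.06864804 0.04      ] whiteL [ 0.58292592 -0.0905565   0.04      ] W1 yel [0.57373848 0.07054982 0.04      ] wh [ 0.5743792  -0.08362956  0.04      ]
0.05 yel [0.57427532 0.06415176 0.05      ] whiteL [ 0.57989135 -0.09019328  0.05      ] W1 yel [0.57168195 0.06810488 0.05      ] wh [ 0.5723057  -0.08199136  0.05      ]
```

View pics/z6.png

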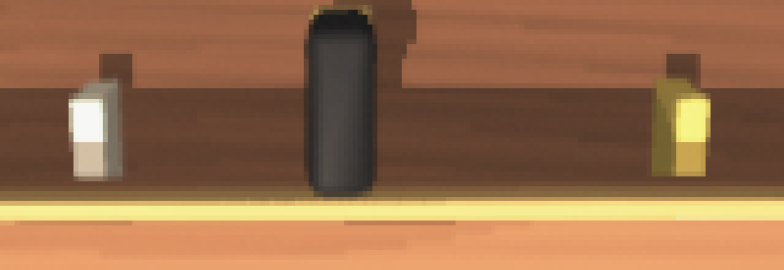

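Run:
```python
from h import *
import pickle
W=pickle.load(open('w3.pkl','rb'));W1=pickle.load(open('w1.pkl','rb'))
# fin moved only along y: intersect rays in the x-z plane
for n,a,b in(('near',(279.9,177.8),(282,198)),('far',(279.9,209.2),(282,235.5)),('frontbottom',(279.9,172.3),(281.5,191.5))):
    (o1,d1),(o2,d2)=ray(W1,*a),ray(W,*b); A=np.array([[d1[0],-d2[0]],[d1[2],-d2[2]]]); t=np.linalg.solve(A,[o2[0]-o1[0],o2[2]-o1[2]])
    print(n,o1+t[0]*d1,o2+t[1]*d2)
# mass rib pair (static) between W1 and W: check
p=tri(ray(W1,297,68),ray(W,355,72)); print(p)
```

```text
near [ 0.54830307 -0.02039741  0.07006029] [ 0.54830307 -0.07467916  0.07006029]
far [ 0.57876116 -0.01923228  0.09562825] [ 0.57876116 -0.07363636  0.09562825]
frontbottom [ 0.54255674 -0.02061622  0.0659315 ] [ 0.54255674 -0.07538114  0.0659315 ]
(array([ 0.42308331, -0.00512309,  0.0351134 ]), np.float64(0.0020312449026316805))
```

{"name": "move_arm", "arguments": {
  "commands": "-8 1 50 0 0 0 0; -16 1 100 0 0 0 0; -16 1 135 0 0 0 0; -16 1 146 0 0 0 0; -16 1 146 0 0 0 0"
}}

```text
t: 8.57
tcp_pos: [0.5657, -0.0744, 0.0546]
tool_rot: [-0.018, 1.0, 0.0, -0.0]
force: [0.3, -0.1, 0.2]
finger_gap: 0.497
gripper_force: 0.0
```

{"name": "move_arm", "arguments": {
  "commands": "0 0 0 0 0 0 -1; 0 0 0 0 0 0 -1; 0 0 0 0 0 0 -1; 0 0 0 0 0 0 -1; 0 0 0 0 0 0 -1"
}}

```text
t: 9.2
tcp_pos: [0.567, -0.0747, 0.0565]
tool_rot: [-0.018, 1.0, -0.001, 0.002]
force: [-0.8, 1.0, 5.8]
finger_gap: -0.001
gripper_force: 3.4
```

{"name": "move_arm", "arguments": {
  "commands": "0 -1 0 0 0 0 -1; 0 -2 0 0 0 0 -1; 0 -3 0 0 0 0 -1; 0 -4 0 0 0 0 -1; 0 -5 0 0 0 0 -1"
}}

```text
t: 9.82
tcp_pos: [0.5668, -0.0777, 0.0565]
tool_rot: [-0.018, 1.0, 0.001, 0.001]
force: [0.4, 7.0, 8.3]
finger_gap: 0.005
gripper_force: 3.9
```

Run:
```python
from h import *
s=st(); w=snapshot('wrist'); save(w,'w4'); p=np.array(s['tcp_pos']); print('tcp px',proj(w,p),'grasp px',proj(w,p+[0,0,.019]), 'fin pt px', proj(w,[.565,-.0745,.082]))
t=snapshot('scene'); a=t['image'][150:250,200:310][:,:,::-1]
a=cv2.resize(a,None,fx=4,fy=4,interpolation=3)[:400]; b=w['image'][150:420,120:440][:,:,::-1]
o=np.zeros((400,780,3),np.uint8); o[:400,:440]=a; o[:270,440:760]=b; cv2.imwrite('pics/z7.png',o)
```

```text
t 9.82 tcp [ 0.5668 -0.0777  0.0565] rot [[-0.999, -0.035, 0.002], [-0.035, 0.999, 0.002], [-0.003, 0.002, -1.0]] F [0.4 7.  8.3] gap 0.005
tcp px [280.87236849 247.92169912] grasp px [280.99151543 261.42307216] fin pt px [287.58804547 263.81098855]
```

View pics/z7.png

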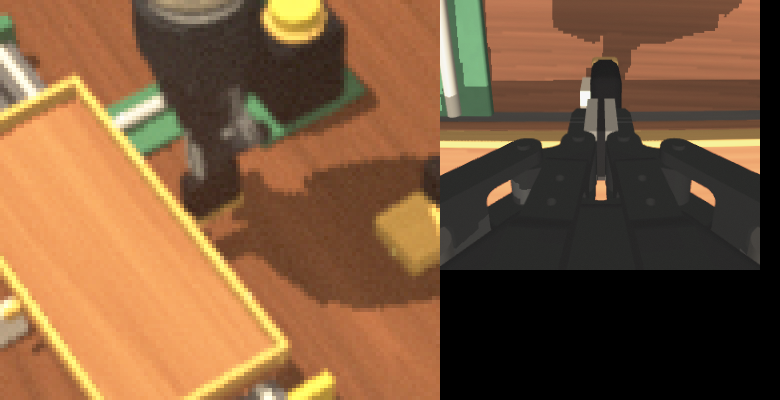

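Run:
```python
from h import *
import pickle
W=pickle.load(open('w3.pkl','rb')); M=np.array(W['pose']); 
tcp=np.array([.5497,-.0759,.2006]); Rt=np.array([[-.999,-.036,0],[-.036,.999,0],[0,0,-1]])
for y in(-42.5,42.5):
  for x in(-11,11):
    for z in(-13,-33): print((x,y,z),proj(W,tcp+Rt@np.array([x,y,z])/1000))
T=pickle.load(open('top0.pkl','rb'));S=pickle.load(open('scene0.pkl','rb'))
# table-plane check: rail ends / masses near slab corners at z .02 in wrist vs top
c=W['image'][230:330,140:420][:,:,::-1]; cv2.imwrite('pics/z8.png',cv2.resize(c,None,fx=2.8,fy=2.8,interpolation=3))
```

```text
(-11, -42.5, -13) [204.47522218 274.87282151]
(-11, -42.5, -33) [194.90373808 293.23997738]
(11, -42.5, -13) [201.69794592 237.53629348]
(11, -42.5, -33) [191.28129627 251.80520372]
(-11, 42.5, -13) [357.3740919  274.99576489]
(-11, 42.5, -33) [367.06719495 293.36694813]
(11, 42.5, -13) [360.27147079 237.68235485]
(11, 42.5, -33) [370.83067391 251.96159836]
```

View pics/z8.png

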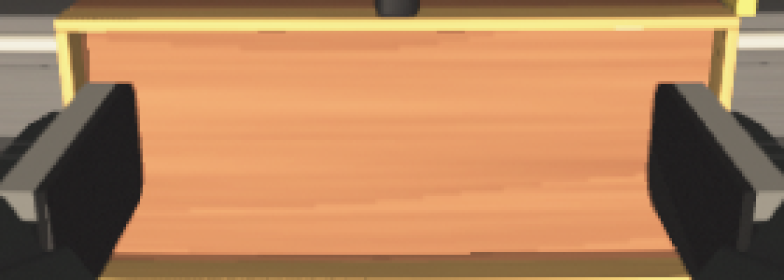

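{"name": "move_arm", "arguments": {
  "commands": "0 2 -10 0 0 0 -1; 0 4 -20 0 0 0 -1; 0 5 -25 0 0 0 0; 0 5 -25 0 0 0 0; 0 5 -25 0 0 0 0"
}}

```text
t: 10.55
tcp_pos: [0.5655, -0.0744, 0.0795]
tool_rot: [-0.018, 1.0, 0.0, -0.0]
force: [0.3, -0.6, -0.3]
finger_gap: 0.5
gripper_force: 0.0
```

{"name": "move_arm", "arguments": {
  "commands": "0 0 10 0 0 0 0; 0 0 20 0 0 0 0; 0 0 30 0 0 0 0; 0 0 36 0 0 0 0; 0 0 38 0 0 0 0"
}}

```text
t: 11.18
tcp_pos: [0.5653, -0.0743, 0.041]
tool_rot: [-0.018, 1.0, 0.0, -0.001]
force: [0.4, 0.2, -0.2]
finger_gap: 0.5
gripper_force: 0.0
```

{"name": "move_arm", "arguments": {
  "commands": "0 0 0 0 0 0 -1; 0 0 0 0 0 0 -1; 0 0 0 0 0 0 -1; 0 0 0 0 0 0 -1; 0 0 0 0 0 0 -1",
  "grip_force": 50
}}

```text
t: 11.8
tcp_pos: [0.5659, -0.0746, 0.0421]
tool_rot: [-0.018, 1.0, -0.0, 0.0]
force: [-0.5, -0.3, 2.2]
finger_gap: 0.169
gripper_force: 50.1
```

{"name": "move_arm", "arguments": {
  "commands": "0 -1 0 0 0 0 -1; 0 -2 0 0 0 0 -1; 0 -3 0 0 0 0 -1; 0 -4 0 0 0 0 -1; 0 -4 0 0 0 0 -1"
}}

```text
t: 12.42
tcp_pos: [0.5659, -0.0755, 0.0421]
tool_rot: [-0.018, 1.0, 0.002, 0.0]
force: [1.0, 9.7, 5.8]
finger_gap: 0.172
gripper_force: 50.6
```

{"name": "move_arm", "arguments": {
  "commands": "0 -2 0 0 0 0 -1; 0 -4 0 0 0 0 -1; 0 -5 0 0 0 0 -1; 0 -6 0 0 0 0 -1; 0 -6 0 0 0 0 -1"
}}

```text
t: 13.05
tcp_pos: [0.5659, -0.0764, 0.0421]
tool_rot: [-0.017, 1.0, 0.006, -0.0]
force: [4.4, 25.6, 7.4]
finger_gap: 0.176
gripper_force: 51.0
```

{"name": "move_arm", "arguments": {
  "commands": "0 -2 0 0 0 0 -1; 0 -4 0 0 0 0 -1; 0 -5 0 0 0 0 -1; 0 -6 0 0 0 0 -1; 0 -6 0 0 0 0 -1",
  "grip_force": 70
}}

```text
t: 13.68
tcp_pos: [0.5658, -0.0769, 0.0421]
tool_rot: [-0.015, 1.0, 0.009, -0.0]
force: [7.3, 40.3, 11.1]
finger_gap: 0.163
gripper_force: 71.5
```

{"name": "move_arm", "arguments": {
  "commands": "0 8 0 0 0 0 -1; 0 16 0 0 0 0 -1; 0 16 0 0 0 0 0; 0 16 0 0 0 0 0; 0 16 -20 0 0 0 0"
}}

```text
t: 14.3
tcp_pos: [0.5643, -0.0748, 0.0603]
tool_rot: [-0.017, 1.0, 0.001, -0.002]
force: [0.4, 0.8, -0.6]
finger_gap: 0.497
gripper_force: 0.0
```

{"name": "move_arm", "arguments": {
  "commands": "0 0 -40 0 0 0 0; 0 20 -40 0 0 0 -1; 0 35 -40 0 0 0 -1; 0 35 -20 0 0 0 -1; 0 35 16 0 0 0 -1"
}}

```text
t: 14.92
tcp_pos: [0.5646, -0.0385, 0.0449]
tool_rot: [-0.019, 1.0, -0.0, 0.0]
force: [-0.2, 0.5, 0.2]
finger_gap: -0.001
gripper_force: 0.0
```

{"name": "move_arm", "arguments": {
  "commands": "0 -5 0 0 0 0 -1; 0 -10 0 0 0 0 -1; 0 -14 0 0 0 0 -1; 0 -17 0 0 0 0 -1; 0 -20 0 0 0 0 -1"
}}

```text
t: 15.55
tcp_pos: [0.5655, -0.0557, 0.0465]
tool_rot: [-0.016, 1.0, 0.003, 0.001]
force: [3.4, 17.6, 1.3]
finger_gap: 0.002
gripper_force: 8.2
```

{"name": "move_arm", "arguments": {
  "commands": "0 -2 0 0 0 0 -1; 0 -4 0 0 0 0 -1; 0 -6 0 0 0 0 -1; 0 -6 0 0 0 0 -1; 0 -6 0 0 0 0 -1"
}}

```text
t: 16.18
tcp_pos: [0.5654, -0.0568, 0.0465]
tool_rot: [-0.016, 1.0, 0.006, 0.001]
force: [5.9, 27.2, 2.0]
finger_gap: 0.005
gripper_force: 13.0
```

Run:
```python
from h import *
import pickle
T=pickle.load(open('top0.pkl','rb'));S=pickle.load(open('scene0.pkl','rb'));W=pickle.load(open('w3.pkl','rb'));W2=pickle.load(open('w2.pkl','rb'))
print('hinge',onz(W2,124,93,.08))
def red(s):
    hsv=cv2.cvtColor(s['image'],cv2.COLOR_RGB2HSV).astype(int)
    m=((hsv[...,1]>190)&((hsv[...,0]<4)|(hsv[...,0]>174))&(hsv[...,2]>90)).astype('uint8')
    k,l,q,c=cv2.connectedComponentsWithStats(m); i=[(q[j,4],j) for j in range(1,k) if q[j,4]>15]
    return [(a,q[j].tolist(),np.round(c[j],1).tolist()) for a,j in i]
print(red(T));print(red(S))
t=snapshot('top');s=snapshot('scene');pickle.dump(s,open('scene5.pkl','wb'))
print(red(t));print(red(s))
```

```text
hinge [ 0.45658649 -0.22288691  0.08      ]
[]
[(np.int32(151), [230, 94, 16, 20, 151], [237.0, 102.9]), (np.int32(44), [538, 306, 22, 16, 44], [549.4, 314.0])]
[]
[]
```

Run:
```python
from h import *
import pickle
T=pickle.load(open('top0.pkl','rb'));S=pickle.load(open('scene0.pkl','rb'))
hsv=cv2.cvtColor(T['image'],cv2.COLOR_RGB2HSV).astype(int)
im=T['image'].astype(int); m=((im[...,0]>120)&(im[...,0]>2.2*im[...,1])&(abs(im[...,1]-im[...,2])<30)&(im[...,0]-im[...,1]>90)).astype('uint8'); m[:,:390]=0; m[:225]=0;m[255:]=0
k,l,q,c=cv2.connectedComponentsWithStats(m); print([(q[j].tolist(),c[j]) for j in range(1,k) if q[j,4]>10])
i=max(range(1,k),key=lambda j:q[j,4])
# compare to both lever hypotheses by reprojection of grip centre (123 mm mid of 94..152)
h=np.array([.4566,-.2229,.08])
for lean in(1.13,1.0,.9,.73):
    d=np.array([0.04*np.sin(lean),-np.sin(lean),np.cos(lean)])
    p=h+d*.123; print(lean,p,proj(T,p),proj(S,p))
print(tri(ray(T,*c[i]),ray(S,237,102.9)))
```

```text
[([397, 233, 20, 10, 161], array([406.50310559, 237.56521739]))]
1.13 [ 0.46104971 -0.3341427   0.13247916] [406.41159606 238.31408181] [236.89629658 103.59085707]
1.0 [ 0.46074004 -0.32640093  0.14645718] [405.33546647 237.66858941] [238.02340076 101.43775437]
0.9 [ 0.46045397 -0.31924921  0.15645803] [403.98902727 237.21720821] [239.14955861 100.19838009]
0.73 [ 0.459881   -0.30492497  0.17165645] [400.67642498 236.55953338] [241.56223253  98.98918588]
(array([ 0.46201803, -0.33243303,  0.13723694]), np.float64(0.001307118974132537))
```

{"name": "move_arm", "arguments": {
  "commands": "0 8 0 0 0 0 -1; 0 8 -50 0 0 0 -1; 0 8 -100 0 0 0 1; 0 -40 -140 0 0 0 1; 0 -90 -140 0 0 0 1"
}}

```text
t: 16.9
tcp_pos: [0.5716, -0.1576, 0.1912]
tool_rot: [-0.019, 1.0, -0.003, 0.005]
force: [0.6, -0.6, -0.6]
finger_gap: 0.635
gripper_force: 0.0
```

Run:
```python
from h import *
import pickle
st(); s=snapshot('wrist'); pickle.dump(s,open('w6.pkl','wb'))
c=s['image'][40:300,60:460][:,:,::-1]; cv2.imwrite('pics/w6.png',cv2.resize(c,None,fx=2,fy=2,interpolation=3))
```

```text
t 16.9 tcp [ 0.5716 -0.1576  0.1912] rot [[-0.999, -0.038, 0.01], [-0.038, 0.999, -0.005], [-0.01, -0.006, -1.0]] F [ 0.6 -0.6 -0.6] gap 0.635
```

View pics/w6.png

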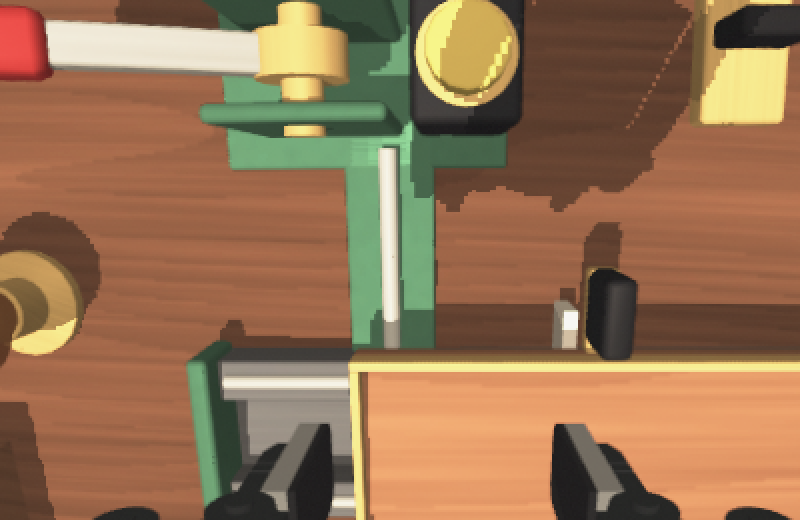

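Run:
```python
from h import *
import pickle
W=pickle.load(open('w6.pkl','rb'))
for z in(.03,.04): print(z,'markL',onz(W,341,197,z)[:2],'markR',onz(W,349,197,z)[:2],'brL',onz(W,352.8,195,z)[:2])
print('fin top L/R',onz(W,358+0,200,.082)[:2],onz(W,378,200,.082)[:2])
print('fin left-bottom edge',onz(W,355,177,.042)[:2])
print('tray -y end',onz(W,234.5,225,.064)[:2],'rod',onz(W,255,200,.03)[:2])
print('button',onz(W,(467/2+60),(45/2+40),.105))
```

```text
0.03 markL [ 0.57473006 -0.09206825] markR [ 0.57436126 -0.08325095] brL [ 0.57194572 -0.07928598]
0.04 markL [ 0.57256124 -0.09412589] markR [ 0.57220371 -0.08557773] brL [ 0.5698619  -0.08173378]
fin top L/R [ 0.56562993 -0.08668568] [ 0.56484353 -0.06798082]
fin left-bottom edge [ 0.55025612 -0.08185455]
tray -y end [ 0.60061475 -0.20390696] rod [ 0.58196533 -0.18638471]
button [ 0.45492978 -0.15289934  0.105     ]
```

{"name": "move_arm", "arguments": {
  "commands": "-2 40 0 0 0 0 0; -3 79 20 0 0 0 0; -3 79 70 0 0 0 0; -3 79 115 0 0 0 0; -3 79 115 0 0 0 0"
}}

```text
t: 17.58
tcp_pos: [0.566, -0.0756, 0.0683]
tool_rot: [-0.018, 1.0, 0.001, -0.004]
force: [-1.2, -1.1, 1.0]
finger_gap: 0.502
gripper_force: 0.0
```

{"name": "move_arm", "arguments": {
  "commands": "0 0 10 0 0 0 0; 0 0 20 0 0 0 0; 0 0 27 0 0 0 0; 0 0 27 0 0 0 -1; 0 0 27 0 0 0 -1",
  "grip_force": 50
}}

```text
t: 18.2
tcp_pos: [0.5687, -0.0752, 0.0441]
tool_rot: [-0.018, 1.0, 0.001, 0.0]
force: [0.4, 4.2, 1.5]
finger_gap: 0.17
gripper_force: 50.4
```

{"name": "move_arm", "arguments": {
  "commands": "0 0 0 0 0 0 -1; 0 0 0 0 0 0 -1; 0 0 0 0 0 0 -1; 0 0 0 0 0 0 -1; 0 0 0 0 0 0 -1"
}}

```text
t: 18.82
tcp_pos: [0.5688, -0.0753, 0.0441]
tool_rot: [-0.018, 1.0, 0.001, 0.0]
force: [0.4, 5.2, 2.6]
finger_gap: 0.169
gripper_force: 50.5
```

{"name": "move_arm", "arguments": {
  "commands": "0 2 0 0 0 0 -1; 0 4 0 0 0 0 -1; 0 6 0 0 0 0 -1; 0 8 0 0 0 0 -1; 0 8 0 0 0 0 -1"
}}

```text
t: 19.45
tcp_pos: [0.5685, -0.0685, 0.0441]
tool_rot: [-0.018, 1.0, -0.0, 0.0]
force: [-2.2, -1.1, 5.0]
finger_gap: 0.175
gripper_force: 50.9
```

{"name": "move_arm", "arguments": {
  "commands": "0 0 0 0 0 0 0; 0 0 0 0 0 0 0; 0 0 -50 0 0 0 0; 0 0 -100 0 0 0 0; 40 -26 -110 0 0 0 -1"
}}

```text
t: 20.08
tcp_pos: [0.5344, -0.0963, 0.1573]
tool_rot: [-0.02, 1.0, -0.002, 0.005]
force: [-0.6, -0.2, -0.2]
finger_gap: 0.299
gripper_force: 0.0
```

{"name": "move_arm", "arguments": {
  "commands": "38 -25 0 0 0 0 -1; 76 -50 0 0 0 0 -1; 76 -50 20 0 0 0 -1; 76 -50 40 0 0 0 -1; 76 -50 52 0 0 0 -1"
}}

```text
t: 20.7
tcp_pos: [0.455, -0.1483, 0.1009]
tool_rot: [-0.018, 1.0, 0.0, -0.0]
force: [0.5, 0.6, 0.1]
finger_gap: 0.001
gripper_force: 0.0
```

{"name": "move_arm", "arguments": {
  "commands": "0 0 3 0 0 0 -1; 0 0 6 0 0 0 -1; 0 0 9 0 0 0 -1; 0 0 12 0 0 0 -1; 0 0 14 0 0 0 -1"
}}

```text
t: 21.32
tcp_pos: [0.4554, -0.1484, 0.0877]
tool_rot: [-0.018, 1.0, -0.0, 0.0]
force: [0.6, 0.4, 0.6]
finger_gap: -0.001
gripper_force: 0.0
```

{"name": "move_arm", "arguments": {
  "commands": "0 0 3 0 0 0 -1; 0 0 6 0 0 0 -1; 0 0 8 0 0 0 -1; 0 0 10 0 0 0 -1; 0 0 10 0 0 0 -1"
}}

```text
t: 21.95
tcp_pos: [0.4552, -0.1484, 0.0778]
tool_rot: [-0.018, 1.0, 0.0, -0.0]
force: [-1.3, 0.0, 2.0]
finger_gap: 0.003
gripper_force: 1.5
```

{"name": "move_arm", "arguments": {
  "commands": "0 0 2 0 0 0 -1; 0 0 4 0 0 0 -1; 0 0 6 0 0 0 -1; 0 0 8 0 0 0 -1; 0 0 8 0 0 0 -1"
}}

```text
t: 22.58
tcp_pos: [0.4553, -0.1484, 0.0696]
tool_rot: [-0.018, 1.0, 0.0, -0.0]
force: [-1.9, 0.3, 5.1]
finger_gap: -0.001
gripper_force: 2.5
```

{"name": "move_arm", "arguments": {
  "commands": "0 0 -40 0 0 0 -1; -20 20 -70 0 0 0 -1; -60 55 -70 0 0 0 -1; -100 90 -70 0 0 0 -1; -114 104 -70 0 0 0 -1"
}}

```text
t: 23.2
tcp_pos: [0.5675, -0.0387, 0.1395]
tool_rot: [-0.019, 1.0, -0.0, 0.001]
force: [-0.4, 0.3, -0.1]
finger_gap: -0.004
gripper_force: 0.0
```

Run:
```python
from h import *
import pickle
s=snapshot('scene'); im=s['image'].astype(int)
m=((im[...,0]>120)&(im[...,0]>2.2*im[...,1])&(abs(im[...,1]-im[...,2])<40)&(im[...,0]-im[...,1]>90)).astype('uint8')
k,l,q,c=cv2.connectedComponentsWithStats(m); print([(q[j].tolist(),c[j]) for j in range(1,k) if q[j,4]>20])
```

```text
[([230, 93, 8, 19, 77], array([233.66233766, 100.41558442])), ([525, 298, 35, 24, 106], array([542.46226415, 309.60377358]))]
```

{"name": "move_arm", "arguments": {
  "commands": "0 0 30 0 0 0 -1; 0 0 60 0 0 0 -1; 0 0 90 0 0 0 -1; 0 0 105 0 0 0 -1; 0 0 105 0 0 0 -1"
}}

```text
t: 23.88
tcp_pos: [0.5641, -0.0408, 0.0337]
tool_rot: [-0.018, 1.0, 0.0, -0.001]
force: [-0.1, 0.1, 0.6]
finger_gap: 0.0
gripper_force: 0.0
```

{"name": "move_arm", "arguments": {
  "commands": "0 -5 0 0 0 0 -1; 0 -10 0 0 0 0 -1; 0 -15 0 0 0 0 -1; 0 -18 0 0 0 0 -1; 0 -20 0 0 0 0 -1"
}}

```text
t: 24.5
tcp_pos: [0.5665, -0.0547, 0.0358]
tool_rot: [-0.016, 1.0, 0.004, 0.001]
force: [4.7, 24.5, 5.2]
finger_gap: -0.003
gripper_force: 12.4
```

{"name": "move_arm", "arguments": {
  "commands": "0 10 0 0 0 0 -1; 10 10 -50 0 0 0 -1; 25 -10 -90 0 0 0 -1; 45 -30 -130 0 0 0 -1; 45 -40 -140 0 0 0 -1"
}}

```text
t: 25.12
tcp_pos: [0.5231, -0.1038, 0.1777]
tool_rot: [-0.017, 1.0, -0.002, 0.002]
force: [-0.1, -0.7, 0.4]
finger_gap: 0.001
gripper_force: 0.0
```

{"name": "move_arm", "arguments": {
  "commands": "0 0 0 0 -10 0 -1; 0 0 0 0 -20 0 -1; 0 0 0 0 -30 0 -1; 0 0 0 0 -40 0 -1; 0 0 0 0 -40 0 -1"
}}

```text
t: 25.75
tcp_pos: [0.5457, -0.0841, 0.2226]
tool_rot: [-0.003, 0.954, -0.005, 0.3]
force: [0.0, -0.6, -0.3]
finger_gap: 0.001
gripper_force: 0.0
```

Run:
```python
from h import *
import pickle
st(); s=snapshot('wrist'); pickle.dump(s,open('w7.pkl','wb')); print(np.round(s['pose'],3).tolist())
for p in ([.565,-.0745,.082],[.575,-.0877,.03],[.582,-.186,.03],[.59,-.2,.064],[.455,-.148,.105]): print(proj(s,p))
```

```text
t 25.75 tcp [ 0.5457 -0.0841  0.2226] rot [[-0.82, -0.003, 0.572], [-0.008, 1.0, -0.007], [-0.572, -0.011, -0.82]] F [ 0.  -0.6 -0.3] gap 0.001
[[-0.004, 0.642, 0.767, 0.395], [1.0, 0.01, -0.004, -0.084], [-0.01, 0.767, -0.642, 0.322], [0.0, 0.0, 0.0, 1.0]]
[292.45137196 133.25448166]
[279.06825836 112.13450471]
[189.2821806  117.53083681]
[170.93029327 142.5498778 ]
[181.43183315   8.8317673 ]
```

Run:
```python
from h import *
import pickle
s=pickle.load(open('w7.pkl','rb')); sc=snapshot('scene'); pickle.dump(sc,open('scene7.pkl','wb'))
a=cv2.resize(s['image'][60:180,130:390],None,fx=3,fy=3,interpolation=3)[:,:780]
b=cv2.resize(sc['image'][205:255,185:275],None,fx=4.8,fy=4.8,interpolation=3)[:240,:432]
c=cv2.resize(sc['image'][160:240,240:320],None,fx=3,fy=3,interpolation=3)
o=np.zeros((600,780,3),np.uint8); o[:360]=a; o[360:600,:432]=b; o[360:600,440:680]=c
cv2.imwrite('pics/z9.png',o[:,:,::-1])
```

```text
(no output)
```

View pics/z9.png

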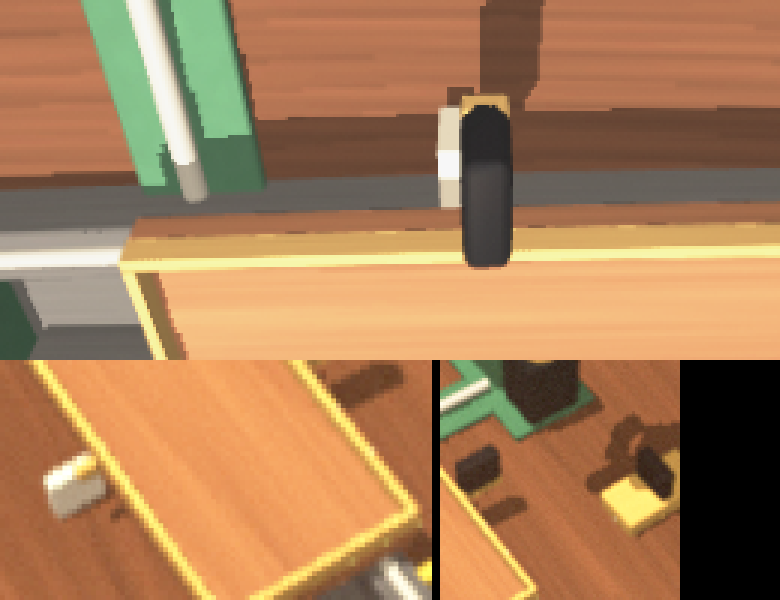

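Run:
```python
from h import *
import pickle
W=pickle.load(open('w7.pkl','rb')); W6=pickle.load(open('w6.pkl','rb')); S=pickle.load(open('scene7.pkl','rb'))
def onx(s,u,v,x):
    o,d=ray(s,u,v); return o+d*(x-o[0])/d[0]
q=lambda u,v:(u/3+129.7,v/3+59.7)
print('arm near end top edge, at x .546',onx(W,*q(485,96),.546),'black front bottom',onx(W,*q(485,107),.546),'black top near',onx(W,*q(485,163),.546))
print('fin L/R at top', onz(W,*q(462,200),.082),onz(W,*q(512,200),.082))
for z in(.02,.03,.04): print(z,'mark near top corner row150..',onz(W,*q(440,150),z),'far',onz(W,*q(440,178),z),'right vis',onz(W,*q(461,150),z))
print('mark front face: top/bottom at x .567',onx(W,*q(450,150),.567)[2],onx(W,*q(450,107),.567)[2])
for z in(.03,.04,.05): print('rod end',z,onz(W,*q(195,200),z),'chassis corner',onz(W,*q(135,222),z))
# far side pointer vs mark, scene
g=lambda u,v,z:onz(S,u/4.8+184.6,(v-360)/4.8+204.6,z)
for z in(.03,.04): print('ptr',g(85,463,z),'mark top corners',g(45,485,z),g(100,470,z))
```

```text
arm near end top edge, at x .546 [ 0.546      -0.07552787  0.04010813] black front bottom [ 0.546      -0.07562165  0.04717569] black top near [ 0.546      -0.07605298  0.07989108]
fin L/R at top [ 0.55756018 -0.08274989  0.082     ] [ 0.55737161 -0.06750922  0.082     ]
0.02 mark near top corner row150.. [ 0.57817483 -0.0908091   0.02      ] far [ 0.58999446 -0.09088439  0.02      ] right vis [ 0.57809766 -0.08310949  0.02      ]
0.03 mark near top corner row150.. [ 0.57210219 -0.090574    0.03      ] far [ 0.58352991 -0.0906468   0.03      ] right vis [ 0.57202759 -0.08312969  0.03      ]
0.04 mark near top corner row150.. [ 0.56602956 -0.0903389   0.04      ] far [ 0.57706537 -0.0904092   0.04      ] right vis [ 0.56595752 -0.0831499   0.04      ]
mark front face: top/bottom at x .567 0.03834667829958771 0.009245272315955233
rod end 0.03 [ 0.59337487 -0.18233559  0.03      ] chassis corner [ 0.60322512 -0.20761806  0.03      ]
rod end 0.04 [ 0.5865727  -0.17895352  0.04      ] chassis corner [ 0.59608513 -0.20336893  0.04      ]
rod end 0.05 [ 0.57977052 -0.17557145  0.05      ] chassis corner [ 0.58894513 -0.19911979  0.05      ]
ptr [ 0.71174108 -0.08230677  0.03      ] mark top corners [ 0.73646006 -0.08103283  0.03      ] [ 0.706916   -0.07400969  0.03      ]
ptr [ 0.7136897  -0.07577437  0.04      ] mark top corners [ 0.73817894 -0.07451227  0.04      ] [ 0.70890947 -0.0675544   0.04      ]
```

{"name": "move_arm", "arguments": {
  "commands": "0 0 0 0 10 0 -1; 0 0 0 0 20 0 -1; 0 0 0 0 30 0 -1; 0 0 0 0 40 0 -1; 0 0 0 0 40 0 -1"
}}

```text
t: 26.48
tcp_pos: [0.5487, -0.0855, 0.2235]
tool_rot: [-0.003, 0.999, -0.008, -0.045]
force: [-0.2, -0.3, -0.4]
finger_gap: -0.003
gripper_force: 0.0
```

Run:
```python
from h import *
s=st(); print(np.round(s['q'],3))
plan([(.566,-.040,.13,92.3),(.566,-.040,.035,92.3)])
```

```text
t 26.48 tcp [ 0.5487 -0.0855  0.2235] rot [[-0.996, -0.006, -0.09], [-0.004, 1.0, -0.016], [0.091, -0.015, -0.996]] F [-0.2 -0.3 -0.4] gap -0.003
[-0.33   0.453  1.521 -0.046  1.249 -1.889]
[ 5.66e-01 -4.00e-02  1.30e-01  9.23e+01] : shift [-17.5  45.4  93.5] rz -2.0 calls 0.34
[ 5.66e-01 -4.00e-02  3.50e-02  9.23e+01] : shift [ 0.  0. 95.] rz -0.0 calls 0.3
```

```bash
cat >> h.py <<'E'
def go(p,yaw):
    """shift (mm) and rotation vector (deg) in the tool axes to TCP p, tool down, tool y at yaw deg"""
    s=telemetry.sense(); M=R.from_quat(s['tool_rot']); a=np.radians(yaw)
    ty=np.array([np.cos(a),np.sin(a),0]); tz=np.array([0,0,-1.]); G=R.from_matrix(np.stack([np.cross(ty,tz),ty,tz],1))
    print('t',round(s['t'],2),'shift',np.round(M.inv().apply(np.array(p)-s['tcp_pos'])*1000,1),'rot',np.round(np.degrees((M.inv()*G).as_rotvec()),1))
E
python3 -c "
from h import *
go((.566,-.040,.13),92.3)"
```

```text
t 26.48 shift [-25.8  46.8  90.8] rot [-0.8 -5.2 -2. ]
```

{"name": "move_arm", "arguments": {
  "commands": "-6 12 23 -0.2 -1.3 -0.5 -1; -13 24 46 -0.4 -2.6 -1 -1; -20 36 69 -0.6 -3.9 -1.5 -1; -26 47 91 -0.8 -5.2 -2 -1; -26 47 91 -0.8 -5.2 -2 -1"
}}

```text
t: 27.1
tcp_pos: [0.563, -0.0377, 0.1273]
tool_rot: [-0.02, 1.0, 0.002, -0.001]
force: [0.5, -0.5, -0.8]
finger_gap: -0.001
gripper_force: 0.0
```

{"name": "move_arm", "arguments": {
  "commands": "0 0 25 0 0 0 -1; 0 0 50 0 0 0 -1; 0 0 75 0 0 0 -1; 0 0 95 0 0 0 -1; 0 0 95 0 0 0 -1"
}}

```text
t: 27.72
tcp_pos: [0.5646, -0.0383, 0.0337]
tool_rot: [-0.019, 1.0, 0.002, 0.0]
force: [-0.0, -0.5, 0.9]
finger_gap: -0.004
gripper_force: 0.0
```

{"name": "move_arm", "arguments": {
  "commands": "0 -8 0 0 0 0 -1; 0 -14 0 0 0 0 -1; 0 -18 0 0 0 0 -1; 0 -22 0 0 0 0 -1; 0 -26 0 0 0 0 -1"
}}

```text
t: 28.35
tcp_pos: [0.5662, -0.055, 0.0357]
tool_rot: [-0.015, 1.0, 0.009, 0.003]
force: [8.7, 38.2, 6.6]
finger_gap: -0.001
gripper_force: 19.1
```

{"name": "move_arm", "arguments": {
  "commands": "0 15 0 0 0 0 -1; 0 26 -20 0 0 0 -1; 0 26 -60 0 0 0 0; 0 6 -60 0 0 0 0; 0 -10 -60 0 0 0 0"
}}

```text
t: 28.98
tcp_pos: [0.5657, -0.0755, 0.0946]
tool_rot: [-0.018, 1.0, 0.002, 0.002]
force: [0.2, -0.7, -0.3]
finger_gap: 0.501
gripper_force: 0.0
```

{"name": "move_arm", "arguments": {
  "commands": "0 0 20 0 0 0 0; 0 0 40 0 0 0 0; 0 0 54 0 0 0 0; 0 0 54 0 0 0 -1; 0 0 54 0 0 0 -1",
  "grip_force": 60
}}

```text
t: 29.6
tcp_pos: [0.5653, -0.0741, 0.0399]
tool_rot: [-0.019, 1.0, 0.002, 0.001]
force: [-0.6, -1.6, -6.9]
finger_gap: 0.168
gripper_force: 60.8
```

{"name": "move_arm", "arguments": {
  "commands": "0 0 0 0 0 0 -1; 0 0 0 0 0 0 -1; 0 0 -2 0 0 0 -1; 0 0 -4 0 0 0 -1; 0 0 -5 0 0 0 -1"
}}

```text
t: 30.22
tcp_pos: [0.5652, -0.0729, 0.0401]
tool_rot: [-0.018, 1.0, 0.003, 0.0]
force: [9.3, -2.9, -48.4]
finger_gap: 0.168
gripper_force: 58.8
```

{"name": "move_arm", "arguments": {
  "commands": "0 -2 0 0 0 0 -1; 0 -4 0 0 0 0 -1; 0 -6 0 0 0 0 -1; 0 -6 0 0 0 0 -1; 0 -6 0 0 0 0 -1"
}}

```text
t: 30.85
tcp_pos: [0.5652, -0.0754, 0.0401]
tool_rot: [-0.018, 1.0, 0.006, -0.0]
force: [10.2, 9.1, -39.8]
finger_gap: 0.173
gripper_force: 60.0
```

{"name": "move_arm", "arguments": {
  "commands": "0 6 5 0 0 0 -1; 0 8 5 0 0 0 -1; 0 10 5 0 0 0 -1; 0 10 5 0 0 0 -1; 0 10 5 0 0 0 -1"
}}

```text
t: 31.48
tcp_pos: [0.5651, -0.0694, 0.04]
tool_rot: [-0.018, 1.0, 0.003, 0.001]
force: [1.1, -0.9, -16.0]
finger_gap: 0.17
gripper_force: 63.2
```

{"name": "move_arm", "arguments": {
  "commands": "0 2 0 0 0 0 -1; 0 3 0 0 0 0 -1; 0 4 0 0 0 0 -1; 0 4 0 0 0 0 -1; 0 4 0 0 0 0 -1"
}}

```text
t: 32.1
tcp_pos: [0.565, -0.0654, 0.04]
tool_rot: [-0.019, 1.0, 0.003, 0.001]
force: [0.0, -0.7, -20.9]
finger_gap: 0.168
gripper_force: 62.7
```

{"name": "move_arm", "arguments": {
  "commands": "0 2 0 0 0 0 -1; 0 3 0 0 0 0 -1; 0 4 0 0 0 0 -1; 0 4 0 0 0 0 -1; 0 4 0 0 0 0 -1"
}}

```text
t: 32.72
tcp_pos: [0.5648, -0.0613, 0.04]
tool_rot: [-0.019, 1.0, 0.003, 0.001]
force: [-0.1, -1.2, -23.9]
finger_gap: 0.166
gripper_force: 62.2
```

{"name": "move_arm", "arguments": {
  "commands": "0 2 0 0 0 0 -1; 0 3 0 0 0 0 -1; 0 4 0 0 0 0 -1; 0 4 0 0 0 0 -1; 0 4 0 0 0 0 -1"
}}

```text
t: 33.35
tcp_pos: [0.5647, -0.0574, 0.04]
tool_rot: [-0.019, 1.0, 0.003, 0.001]
force: [-0.6, -2.1, -25.1]
finger_gap: 0.168
gripper_force: 62.1
```

{"name": "move_arm", "arguments": {
  "commands": "0 2 0 0 0 0 -1; 0 3 0 0 0 0 -1; 0 4 0 0 0 0 -1; 0 4 0 0 0 0 -1; 0 4 0 0 0 0 -1"
}}

```text
t: 33.98
tcp_pos: [0.5645, -0.0534, 0.04]
tool_rot: [-0.019, 1.0, 0.003, 0.001]
force: [-1.0, -2.1, -24.7]
finger_gap: 0.169
gripper_force: 62.1
```

{"name": "move_arm", "arguments": {
  "commands": "0 2 0 0 0 0 -1; 0 3 0 0 0 0 -1; 0 4 0 0 0 0 -1; 0 4 0 0 0 0 -1; 0 4 0 0 0 0 -1"
}}

```text
t: 34.6
tcp_pos: [0.5643, -0.0494, 0.04]
tool_rot: [-0.018, 1.0, 0.003, 0.001]
force: [-0.9, -1.1, -24.8]
finger_gap: 0.166
gripper_force: 62.0
```

{"name": "move_arm", "arguments": {
  "commands": "0 0 0 0 0 0 0; 0 0 0 0 0 0 0; 0 0 -30 0 0 0 0; -1 30 -60 0 0 0 -1; -3 80 -60 0 0 0 -1"
}}

```text
t: 35.22
tcp_pos: [0.57, 0.0292, 0.1064]
tool_rot: [-0.017, 1.0, 0.002, 0.008]
force: [0.7, -0.0, -0.6]
finger_gap: 0.079
gripper_force: 0.0
```

{"name": "move_arm", "arguments": {
  "commands": "0 0 20 0 0 0 -1; 0 0 40 0 0 0 -1; 0 0 58 0 0 0 -1; 0 0 58 0 0 0 -1; 0 0 58 0 0 0 -1"
}}

```text
t: 35.85
tcp_pos: [0.5667, 0.0302, 0.0447]
tool_rot: [-0.018, 1.0, 0.002, 0.003]
force: [-0.5, -0.2, -0.4]
finger_gap: 0.004
gripper_force: 0.0
```

{"name": "move_arm", "arguments": {
  "commands": "0 -15 0 0 0 0 -1; 0 -40 0 0 0 0 -1; 0 -68 0 0 0 0 -1; 0 -76 0 0 0 0 -1; 0 -50 0 0 0 0 -1"
}}

```text
t: 36.48
tcp_pos: [0.568, -0.0222, 0.0432]
tool_rot: [-0.016, 1.0, 0.002, 0.003]
force: [1.0, 0.7, -0.7]
finger_gap: -0.001
gripper_force: 0.0
```

{"name": "move_arm", "arguments": {
  "commands": "0 0 -40 0 0 0 -1; 0 0 -80 0 0 0 -1; 0 -10 -120 0 0 0 0; 0 -20 -150 0 0 0 0; 0 -25 -160 0 0 0 0"
}}

```text
t: 37.1
tcp_pos: [0.5684, -0.0462, 0.2048]
tool_rot: [-0.018, 1.0, 0.002, 0.004]
force: [-0.2, 0.1, -0.1]
finger_gap: 0.502
gripper_force: 0.0
```

```bash
cat > fin.py <<'E'
from h import *
import pickle
st(); s=snapshot('wrist'); pickle.dump(s,open('wf.pkl','wb'))
g=cv2.cvtColor(s['image'],cv2.COLOR_RGB2GRAY)
# fin: dark blob around predicted rows
best=None
for y in np.arange(-.11,.11,.001):
    p=[proj(s,[.566-.04*(y+.075)+dx,y+dy,.082]) for dx in(-.012,0,.012) for dy in(-.005,0,.005)]
    v=np.mean([g[int(b),int(a)] if 0<=int(b)<420 and 0<=int(a)<560 else 255 for a,b in p])
    if best is None or v<best[0]: best=(v,y)
print('fin y',best)
E
python3 fin.py
```

```text
t 37.1 tcp [ 0.5684 -0.0462  0.2048] rot [[-0.999, -0.037, 0.007], [-0.037, 0.999, 0.004], [-0.007, 0.003, -1.0]] F [-0.2  0.1 -0.1] gap 0.502
fin y (np.float64(55.333333333333336), np.float64(-0.06899999999999996))
```

{"name": "move_arm", "arguments": {
  "commands": "0 -11 0 0 0 0 0; 0 -23 50 0 0 0 0; 0 -23 100 0 0 0 0; 0 -23 145 0 0 0 0; 0 -23 163 0 0 0 0"
}}

```text
t: 37.78
tcp_pos: [0.5654, -0.0669, 0.0353]
tool_rot: [-0.018, 1.0, 0.004, -0.003]
force: [0.0, -0.4, 0.2]
finger_gap: 0.499
gripper_force: 0.0
```

{"name": "move_arm", "arguments": {
  "commands": "0 0 0 0 0 0 -1; 0 0 0 0 0 0 -1; 0 0 0 0 0 0 -1; 0 0 0 0 0 0 -1; 0 0 0 0 0 0 -1"
}}

```text
t: 38.4
tcp_pos: [0.5686, -0.0676, 0.0395]
tool_rot: [-0.019, 1.0, 0.002, 0.001]
force: [-0.2, -2.2, -9.1]
finger_gap: 0.17
gripper_force: 61.9
```

{"name": "move_arm", "arguments": {
  "commands": "0 15 0 0 0 0 -1; 0 30 0 0 0 0 -1; 0 45 0 0 0 0 -1; 0 60 0 0 0 0 -1; 0 60 0 0 0 0 -1"
}}

```text
t: 39.02
tcp_pos: [0.566, -0.005, 0.0395]
tool_rot: [-0.019, 1.0, 0.003, 0.001]
force: [0.7, 2.2, -10.3]
finger_gap: 0.169
gripper_force: 61.8
```

{"name": "move_arm", "arguments": {
  "commands": "0 0 0 0 0 0 0; 0 0 0 0 0 0 0; 0 0 -30 0 0 0 0; -1 30 -60 0 0 0 -1; -3 70 -60 0 0 0 -1"
}}

```text
t: 39.65
tcp_pos: [0.57, 0.0613, 0.1038]
tool_rot: [-0.017, 1.0, 0.002, 0.006]
force: [-0.2, -0.3, -1.3]
finger_gap: 0.08
gripper_force: 0.0
```

{"name": "move_arm", "arguments": {
  "commands": "0 0 20 0 0 0 -1; 0 0 40 0 0 0 -1; 0 0 58 0 0 0 -1; 0 0 58 0 0 0 -1; 0 0 58 0 0 0 -1"
}}

```text
t: 40.28
tcp_pos: [0.5674, 0.0621, 0.0425]
tool_rot: [-0.018, 1.0, 0.002, 0.002]
force: [-0.0, 0.3, 0.3]
finger_gap: -0.004
gripper_force: 0.0
```

{"name": "move_arm", "arguments": {
  "commands": "0 -30 0 0 0 0 -1; 0 -70 0 0 0 0 -1; 0 -102 0 0 0 0 -1; 0 -70 0 0 0 0 -1; 0 -60 0 0 0 0 -1"
}}

```text
t: 40.9
tcp_pos: [0.5691, 0.003, 0.0424]
tool_rot: [-0.019, 1.0, 0.002, 0.002]
force: [0.1, -0.5, 0.1]
finger_gap: 0.0
gripper_force: 0.0
```

{"name": "move_arm", "arguments": {
  "commands": "0 0 -40 0 0 0 -1; 0 0 -80 0 0 0 -1; 0 -10 -120 0 0 0 0; 0 -20 -150 0 0 0 0; 0 -25 -160 0 0 0 0"
}}

```text
t: 41.52
tcp_pos: [0.5708, -0.0237, 0.2041]
tool_rot: [-0.019, 1.0, 0.002, 0.004]
force: [0.4, -0.3, -0.7]
finger_gap: 0.503
gripper_force: 0.0
```

```bash
python3 fin.py
```

```text
t 41.52 tcp [ 0.5708 -0.0237  0.2041] rot [[-0.999, -0.038, 0.007], [-0.038, 0.999, 0.004], [-0.008, 0.003, -1.0]] F [ 0.4 -0.3 -0.7] gap 0.503
fin y (np.float64(52.0), np.float64(-0.06999999999999997))
```

{"name": "move_arm", "arguments": {
  "commands": "0 -24 40 0 0 0 0; 0 -48 80 0 0 0 0; 0 -48 120 0 0 0 0; 0 -48 150 0 0 0 0; 0 -48 164 0 0 0 0"
}}

```text
t: 42.2
tcp_pos: [0.5694, -0.0695, 0.0343]
tool_rot: [-0.019, 1.0, 0.003, -0.001]
force: [0.4, 0.2, 0.3]
finger_gap: 0.502
gripper_force: 0.0
```

{"name": "move_arm", "arguments": {
  "commands": "0 0 0 0 0 0 -1; 0 0 0 0 0 0 -1; 0 0 0 0 0 0 -1; 0 0 0 0 0 0 -1; 0 0 0 0 0 0 -1",
  "grip_force": 40
}}

```text
t: 42.82
tcp_pos: [0.5715, -0.0705, 0.0373]
tool_rot: [-0.019, 1.0, 0.002, 0.001]
force: [-0.8, -1.8, -8.0]
finger_gap: 0.18
gripper_force: 41.8
```

{"name": "move_arm", "arguments": {
  "commands": "0 20 0 0 0 0 -1; 0 40 0 0 0 0 -1; 0 60 0 0 0 0 -1; 0 80 0 0 0 0 -1; 0 100 0 0 0 0 -1"
}}

```text
t: 43.45
tcp_pos: [0.5674, 0.0312, 0.0374]
tool_rot: [-0.019, 1.0, 0.003, 0.001]
force: [1.1, -3.3, -13.0]
finger_gap: 0.175
gripper_force: 41.2
```

{"name": "move_arm", "arguments": {
  "commands": "0 6 0 0 0 0 -1; 0 12 0 0 0 0 -1; 0 18 0 0 0 0 -1; 0 24 0 0 0 0 -1; 0 28 0 0 0 0 -1"
}}

```text
t: 44.08
tcp_pos: [0.5663, 0.0577, 0.0374]
tool_rot: [-0.018, 1.0, 0.003, 0.001]
force: [0.0, -2.3, -19.1]
finger_gap: 0.178
gripper_force: 40.5
```

{"name": "move_arm", "arguments": {
  "commands": "0 2 0 0 0 0 -1; 0 4 0 0 0 0 -1; 0 6 0 0 0 0 -1; 0 8 0 0 0 0 -1; 0 8 0 0 0 0 -1"
}}

```text
t: 44.7
tcp_pos: [0.5662, 0.0609, 0.0374]
tool_rot: [-0.019, 1.0, -0.001, 0.0]
force: [-2.7, -17.6, -20.7]
finger_gap: 0.175
gripper_force: 40.4
```

Run:
```python
from h import *
import pickle
L=lambda n:pickle.load(open(n+'.pkl','rb'))
def multi(obs):
    A=np.zeros((3,3));b=np.zeros(3)
    for n,u,v in obs:
        o,d=ray(L(n),u,v); P=np.eye(3)-np.outer(d,d); A+=P;b+=P@o
    p=np.linalg.solve(A,b); print(np.round(p,4),[np.round(proj(L(n),p)-[u,v],1).tolist() for n,u,v in obs])
print('mark front top left'); multi([('w1',224.2,189.3),('w3',266.4,209.8),('w6',340.8,193.8),('w7',275.7,109.8)])
print('mark front base left'); multi([('w3',266.4,205.4),('w7',276,95.4),('w6',336.5,190)])
print('fin front top mid (only after stop)'); multi([('w3',282,197.5),('w7',292,114)])
print('fin arm/near bottom'); multi([('w3',281.5,191.2),('w7',291.5,91.7)])
print('black bottom front'); multi([('w3',281.8,192.5),('w7',291.7,95.4)])
print('button'); multi([('w1',152,84),('w3',199,87.5),('w6',293.5,62.5)])
```

```text
mark front top left
[ 0.5718 -0.0917  0.0295] [[-0.1, -0.1], [-0.2, 0.2], [0.7, 0.5], [-0.4, -0.6]]
mark front base left
[ 0.5735 -0.092  -0.0018] [[0.6, -0.4], [-0.4, 0.3], [-0.3, 0.2]]
fin front top mid (only after stop)
[ 0.5456 -0.0752  0.0805] [[-0.4, 0.0], [0.4, -0.0]]
fin arm/near bottom
[ 0.548  -0.0752  0.0363] [[-0.1, 0.0], [0.1, -0.0]]
black bottom front
[ 0.548  -0.075   0.0435] [[-0.2, 0.0], [0.2, -0.0]]
button
[ 0.4519 -0.1518  0.0909] [[1.5, -2.0], [-2.6, 2.7], [0.9, -0.3]]
```

Run:
```python
from h import *
import pickle
W=pickle.load(open('w6.pkl','rb'))
h=onz(W,211,66,.08); print(h)
for a in(0,.05,.1,.2,.4):
    l=1.13-a; d=np.array([.04*np.sin(l),-np.sin(l),np.cos(l)]); print(a,'grip start',proj(W,h+d*.094),'top face',proj(W,h+d*.094+.012*np.array([0,np.cos(l),np.sin(l)])))
T=snapshot('top');S=snapshot('scene')
for s,r in((T,(225,255,385,430)),(S,(80,130,215,270))):
    im=s['image'].astype(int); m=((im[...,0]>120)&(im[...,0]>2.2*im[...,1])&(im[...,0]-im[...,1]>90)).astype('uint8'); z=np.zeros_like(m); z[r[0]:r[1],r[2]:r[3]]=m[r[0]:r[1],r[2]:r[3]]
    k,l,q,c=cv2.connectedComponentsWithStats(z); print([(q[j].tolist(),c[j]) for j in range(1,k) if q[j,4]>20])
```

```text
[ 0.45516258 -0.22171453  0.08      ]
0 grip start [85.02594666 59.10992067] top face [82.61004809 56.00592518]
0.05 grip start [84.27757415 57.81913018] top face [82.75215456 54.67085899]
0.1 grip start [83.87103007 56.49883585] top face [83.29167666 53.31522009]
0.2 grip start [84.16595731 53.78316959] top face [85.64223677 50.56192834]
0.4 grip start [89.73753937 48.18263167] top face [95.9058936  45.06792302]
[([397, 233, 20, 10, 159], array([406.45283019, 237.50314465]))]
[([230, 93, 16, 21, 181], array([237.02762431, 102.59116022]))]
```

{"name": "move_arm", "arguments": {
  "commands": "0 2 0 0 0 0 -1; 0 4 0 0 0 0 -1; 0 5 0 0 0 0 -1; 0 5 0 0 0 0 -1; 0 5 0 0 0 0 -1"
}}

```text
t: 45.42
tcp_pos: [0.5657, 0.0706, 0.0374]
tool_rot: [-0.018, 1.0, 0.003, 0.001]
force: [0.7, -1.3, -22.5]
finger_gap: 0.179
gripper_force: 40.7
```

{"name": "move_arm", "arguments": {
  "commands": "0 0 0 0 0 0 -1; 0 0 0 0 0 0 -1; 0 0 0 0 0 0 -1; 0 0 0 0 0 0 -1; 0 0 0 0 0 0 -1"
}}

```text
t: 46.05
tcp_pos: [0.5657, 0.0713, 0.0375]
tool_rot: [-0.019, 1.0, 0.003, 0.001]
force: [-0.1, 0.5, -26.0]
finger_gap: 0.172
gripper_force: 40.4
```

{"name": "move_arm", "arguments": {
  "commands": "0 0 0 0 0 0 -1; 0 0 0 0 0 0 -1; 0 0 0 0 0 0 -1; 0 0 0 0 0 0 -1; 0 0 0 0 0 0 -1"
}}

```text
t: 46.68
tcp_pos: [0.5657, 0.0713, 0.0375]
tool_rot: [-0.019, 1.0, 0.003, 0.001]
force: [-0.1, 1.3, -25.6]
finger_gap: 0.175
gripper_force: 40.4
```

Run:
```python
from h import *
s=st(); print(s['ft_torque'],s['tau'],np.round(s['q'],3))
```

```text
t 46.67 tcp [0.5657 0.0713 0.0375] rot [[-0.999, -0.037, 0.001], [-0.037, 0.999, 0.006], [-0.001, 0.006, -1.0]] F [ -0.1   1.3 -25.6] gap 0.175
[-0.09636362  0.0555399   0.14764809] [ -0.55872073 -58.04965496 -14.99860972   0.11377173  -0.09382333
   0.12655056] [-0.074  0.697  1.701  0.009  0.744 -1.688]
```

{"name": "move_arm", "arguments": {
  "commands": "0 -8 0 0 0 0 -1; 0 -20 0 0 0 0 -1; 0 -35 0 0 0 0 -1; 0 -50 0 0 0 0 -1; 0 -65 0 0 0 0 -1"
}}

```text
t: 47.3
tcp_pos: [0.5684, 0.005, 0.0374]
tool_rot: [-0.018, 1.0, 0.003, 0.001]
force: [-0.5, 2.1, -24.6]
finger_gap: 0.173
gripper_force: 41.0
```

{"name": "move_arm", "arguments": {
  "commands": "0 -15 0 0 0 0 -1; 0 -30 0 0 0 0 -1; 0 -45 0 0 0 0 -1; 0 -60 0 0 0 0 -1; 0 -66 0 0 0 0 -1"
}}

```text
t: 47.92
tcp_pos: [0.5711, -0.0618, 0.0375]
tool_rot: [-0.018, 1.0, 0.002, 0.001]
force: [-1.8, 2.0, -22.8]
finger_gap: 0.172
gripper_force: 41.4
```

{"name": "move_arm", "arguments": {
  "commands": "0 -3 -1 0 0 0 -1; 0 -6 -1 0 0 0 -1; 0 -9 -1 0 0 0 -1; 0 -12 -1 0 0 0 -1; 0 -14 -1 0 0 0 -1"
}}

```text
t: 48.55
tcp_pos: [0.5716, -0.0743, 0.0375]
tool_rot: [-0.019, 1.0, 0.003, 0.001]
force: [0.5, 2.3, -27.7]
finger_gap: 0.175
gripper_force: 40.6
```

{"name": "move_arm", "arguments": {
  "commands": "0 -2 0 0 0 0 -1; 0 -4 0 0 0 0 -1; 0 -6 0 0 0 0 -1; 0 -7 0 0 0 0 -1; 0 -7 0 0 0 0 -1"
}}

```text
t: 49.18
tcp_pos: [0.5716, -0.0756, 0.0375]
tool_rot: [-0.018, 1.0, 0.007, 0.001]
force: [2.5, 18.9, -26.1]
finger_gap: 0.174
gripper_force: 41.2
```

{"name": "move_arm", "arguments": {
  "commands": "0 -1 0 0 0 0 -1; 0 -2 0 0 0 0 -1; 0 -3 0 0 0 0 -1; 0 -4 0 0 0 0 -1; 0 -4 0 0 0 0 -1"
}}

```text
t: 49.8
tcp_pos: [0.5716, -0.0767, 0.0375]
tool_rot: [-0.017, 1.0, 0.008, 0.001]
force: [4.3, 27.3, -24.4]
finger_gap: 0.178
gripper_force: 42.0
```

{"name": "move_arm", "arguments": {
  "commands": "0 -1 0 0 0 0 -1; 0 -2 0 0 0 0 -1; 0 -3 0 0 0 0 -1; 0 -4 0 0 0 0 -1; 0 -5 0 0 0 0 -1"
}}

```text
t: 50.42
tcp_pos: [0.5722, -0.0881, 0.0375]
tool_rot: [-0.018, 1.0, 0.004, 0.001]
force: [2.7, 9.6, -27.0]
finger_gap: 0.176
gripper_force: 41.1
```

Run:
```python
from h import *
import pickle
s=st(); w=snapshot('wrist'); pickle.dump(w,open('w8.pkl','wb')); t=snapshot('scene'); pickle.dump(t,open('scene8.pkl','wb'))
# scene: difference between carriage places is visible from tray's +y wall: report yellow edge rows along a line
S2=pickle.load(open('scene2.pkl','rb'))
d=cv2.absdiff(S2['image'],t['image']).max(2)[225:300,190:260]; print('tray region diff vs first block:',d.mean(),(d>60).sum())
```

```text
t 50.42 tcp [ 0.5722 -0.0881  0.0375] rot [[-0.999, -0.036, 0.002], [-0.036, 0.999, 0.009], [-0.002, 0.009, -1.0]] F [  2.7   9.6 -27. ] gap 0.176
tray region diff vs first block: 10.14895238095238 269
```

{"name": "move_arm", "arguments": {
  "commands": "0 3 0 0 0 0 -1; 0 4 0 0 0 0 0; 0 4 0 0 0 0 0; 0 4 0 0 0 0 0.6; 0 4 -20 0 0 0 0.6"
}}

```text
t: 51.15
tcp_pos: [0.5724, -0.0868, 0.0589]
tool_rot: [-0.018, 1.0, 0.002, 0.002]
force: [-0.1, 0.0, -0.2]
finger_gap: 0.801
gripper_force: 0.0
```

{"name": "move_arm", "arguments": {
  "commands": "0 0 -35 0 0 0 0.6; 0 0 -70 0 0 0 0.6; 0 0 -100 0 0 0 0.6; 0 0 -130 0 0 0 0.6; 0 0 -130 0 0 0 0.6"
}}

```text
t: 51.78
tcp_pos: [0.5745, -0.0882, 0.1921]
tool_rot: [-0.018, 1.0, 0.001, 0.006]
force: [0.4, -0.6, 0.1]
finger_gap: 0.801
gripper_force: 0.0
```

```bash
python3 fin.py; python3 -c "
from h import *
go((.4602,-.3396,.19),2.3)"
```

```text
t 51.77 tcp [ 0.5745 -0.0882  0.1921] rot [[-0.999, -0.037, 0.011], [-0.037, 0.999, 0.002], [-0.011, 0.002, -1.0]] F [ 0.4 -0.6  0.1] gap 0.801
fin y (np.float64(58.666666666666664), np.float64(-0.08599999999999998))
t 51.83 shift [ 122.  -247.6   -1.5] rot [ 0.5  0.2 89.8]
```

{"name": "move_arm", "arguments": {
  "commands": "24 -50 0 0 0 10 0.2; 48 -99 0 0 0 20 0.2; 73 -149 0 0 0 30 0.2; 97 -198 0 0 0 40 0.2; 122 -247 0 0 0 50 0.2"
}}

```text
t: 52.45
tcp_pos: [0.4577, -0.3396, 0.1854]
tool_rot: [0.409, 0.913, 0.003, -0.001]
force: [0.7, 0.0, -0.0]
finger_gap: 0.599
gripper_force: 0.0
```

{"name": "move_arm", "arguments": {
  "commands": "0 0 0 0 0 10 0.2; 0 0 0 0 0 20 0.2; 0 0 0 0 0 30 0.2; 0 0 0 0 0 40 0.2; 0 0 0 0 0 40 0.2"
}}

```text
t: 53.08
tcp_pos: [0.4585, -0.338, 0.1855]
tool_rot: [0.693, 0.721, 0.003, -0.002]
force: [0.4, 0.3, 0.4]
finger_gap: 0.599
gripper_force: 0.0
```

Run:
```python
from h import *
import pickle
go((.4602,-.3396,.092),2.3)
s=snapshot('wrist'); pickle.dump(s,open('w9.pkl','wb')); im=s['image'].astype(int)
m=((im[...,0]>100)&(im[...,0]>2.2*im[...,1])&(im[...,0]-im[...,1]>80)).astype('uint8')
k,l,q,c=cv2.connectedComponentsWithStats(m); print([(q[j].tolist(),np.round(c[j],1)) for j in range(1,k) if q[j,4]>80])
h=np.array([.4555,-.222,.08])
for r in(.094,.123,.152): d=np.array([.04*.904,-.904,.427]); print(r,h+d*r,proj(s,h+d*r))
```

```text
t 53.08 shift [-2.2  1.5 93.5] rot [ 0.1 -0.4 -0.1]
[([269, 178, 33, 78, 2084], array([284.7, 212.9]))]
0.094 [ 0.45889904 -0.306976    0.120138  ] [282.77323406 178.24253273]
0.123 [ 0.45994768 -0.333192    0.132521  ] [282.85871992 215.58346096]
0.152 [ 0.46099632 -0.359408    0.144904  ] [282.9439187  254.67947278]
```

{"name": "move_arm", "arguments": {
  "commands": "0 2 25 0 0 0 0.2; -1 2 50 0 0 0 0.2; -2 2 75 0 0 0 0.2; -2 2 95 0 0 0 0.2; -2 2 98 0 0 0 0.2",
  "grip_force": 40
}}

```text
t: 53.75
tcp_pos: [0.4604, -0.3389, 0.0869]
tool_rot: [0.693, 0.721, 0.003, -0.003]
force: [-0.3, -0.1, 0.2]
finger_gap: 0.601
gripper_force: 0.0
```

{"name": "move_arm", "arguments": {
  "commands": "0 0 0 0 0 0 -1; 0 0 0 0 0 0 -1; 0 0 0 0 0 0 -1; 0 0 0 0 0 0 -1; 0 0 0 0 0 0 -1"
}}

```text
t: 54.38
tcp_pos: [0.4621, -0.3404, 0.0893]
tool_rot: [0.694, 0.72, 0.003, 0.0]
force: [3.1, -0.7, 2.7]
finger_gap: 0.277
gripper_force: 42.9
```

{"name": "move_arm", "arguments": {
  "commands": "6 0 -11 0 0 0 -1; 13 0 -22 0 0 0 -1; 22 0 -32 0 0 0 -1; 31 0 -41 0 0 0 -1; 41 0 -50 0 0 0 -1"
}}

```text
t: 55.0
tcp_pos: [0.4604, -0.2999, 0.1386]
tool_rot: [0.694, 0.72, 0.002, 0.0]
force: [5.7, -2.4, -11.5]
finger_gap: 0.278
gripper_force: 41.4
```

{"name": "move_arm", "arguments": {
  "commands": "11 0 -7 0 0 0 -1; 22 0 -13 0 0 0 -1; 34 0 -18 0 0 0 -1; 44 0 -21 0 0 0 -1; 49 0 -22 0 0 0 -1"
}}

```text
t: 55.62
tcp_pos: [0.4586, -0.2527, 0.1614]
tool_rot: [0.693, 0.721, 0.001, 0.002]
force: [2.6, -7.9, -6.8]
finger_gap: 0.278
gripper_force: 41.4
```

{"name": "move_arm", "arguments": {
  "commands": "0 0 0 0 0 0 -1; 0 0 0 0 0 0 -1; 0 0 0 0 0 0 -1; 0 0 0 0 0 0 -1; 0 0 0 0 0 0 -1"
}}

```text
t: 56.25
tcp_pos: [0.4586, -0.2526, 0.1615]
tool_rot: [0.694, 0.72, 0.002, 0.001]
force: [3.5, -5.3, -5.2]
finger_gap: 0.278
gripper_force: 41.5
```

{"name": "move_arm", "arguments": {
  "commands": "-3 0 1 0 0 0 -1; -6 0 2 0 0 0 -1; -9 0 3 0 0 0 -1; -9 0 3 0 0 0 0.2; -9 0 3 0 0 0 0.2"
}}

```text
t: 56.88
tcp_pos: [0.4571, -0.2583, 0.1576]
tool_rot: [0.694, 0.72, 0.003, -0.002]
force: [0.1, -0.2, 0.6]
finger_gap: 0.6
gripper_force: 0.0
```

{"name": "move_arm", "arguments": {
  "commands": "0 0 -20 0 0 0 0.2; 0 0 -40 0 0 0 0.2; 0 0 -60 0 0 0 0.2; 0 0 -80 0 0 0 0.2; 0 0 -90 0 0 0 0.2"
}}

```text
t: 57.5
tcp_pos: [0.4578, -0.2595, 0.2486]
tool_rot: [0.694, 0.72, 0.003, -0.001]
force: [-1.0, 0.5, 0.8]
finger_gap: 0.598
gripper_force: 0.0
```

```bash
cat > lev.py <<'E'
from h import *
import pickle
s=snapshot('top'); t=snapshot('scene'); o=[]
h=np.array([.4555,-.222,.08])
for n,s in(('top',s),('scene',t)):
    im=s['image'].astype(int); m=((im[...,0]>110)&(im[...,0]>2.2*im[...,1])&(im[...,0]-im[...,1]>80)).astype('uint8')
    k,l,q,c=cv2.connectedComponentsWithStats(m); print(n,[(q[j].tolist(),np.round(c[j],1)) for j in range(1,k) if q[j,4]>20])
    for a in(0,.4,.8,.9):
        L=1.13-a; print('  ',a,np.round(proj(s,h+.123*np.array([.04*np.sin(L),-np.sin(L),np.cos(L)])),1))
E
python3 lev.py; python3 -c "
from h import *
st(); go((.43,.18,.25),0)"
```

```text
top [([80, 355, 20, 6, 22], array([ 89.4, 357.6]))]
   0 [406.1 238.7]
   0.4 [400.4 236.9]
   0.8 [387.9 236.1]
   0.9 [384.  236.1]
scene [([243, 90, 14, 22, 215], array([249.4, 100.3])), ([525, 298, 35, 24, 107], array([542.4, 309.6]))]
   0 [237.4 103.6]
   0.4 [242.1  99. ]
   0.8 [249.9 101. ]
   0.9 [252.3 102.6]
t 57.6 tcp [ 0.4581 -0.2598  0.2487] rot [[-0.037, 0.999, 0.003], [0.999, 0.037, 0.004], [0.004, 0.004, -1.0]] F [-0.1 -0.1 -0. ] gap 0.6
t 57.6 shift [440.6 -11.8   0.5] rot [ 0.2 -0.2  2.1]
```

{"name": "move_arm", "arguments": {
  "commands": "60 -5 0 0 0 0 1; 120 -10 0 0 0 0 1; 180 -15 0 0 0 0 1; 240 -20 0 0 0 0 1; 300 -25 0 0 0 0 1"
}}

```text
t: 58.22
tcp_pos: [0.4207, 0.0409, 0.2486]
tool_rot: [0.694, 0.72, 0.002, -0.002]
force: [0.1, 0.6, 0.4]
finger_gap: 1.002
gripper_force: 0.0
```

{"name": "move_arm", "arguments": {
  "commands": "30 0 0 0 0 0 1; 60 0 0 0 0 0 1; 90 0 0 0 0 0 1; 90 0 0 0 0 0 1; 90 0 0 0 0 0 1"
}}

```text
t: 58.85
tcp_pos: [0.4181, 0.1286, 0.2493]
tool_rot: [0.694, 0.72, 0.002, -0.001]
force: [0.1, -0.2, 0.2]
finger_gap: 1.001
gripper_force: 0.0
```

```bash
cat > mass.py <<'E'
from h import *
import pickle
st(); s=snapshot('wrist'); pickle.dump(s,open('wm.pkl','wb'))
def masses(s,zs=.02,zr=.056,verbose=True):
    hsv=cv2.cvtColor(s['image'],cv2.COLOR_RGB2HSV); g=hsv[...,2]
    y=cv2.inRange(hsv,(18,90,90),(36,255,255)); y=cv2.morphologyEx(y,cv2.MORPH_CLOSE,np.ones((21,21)))
    out=[]
    for c in cv2.findContours(y,cv2.RETR_EXTERNAL,cv2.CHAIN_APPROX_NONE)[0]:
        if cv2.contourArea(c)<700: continue
        (u,v),(w,h),a=cv2.minAreaRect(c); P=np.array([onz(s,*p,zs)[:2] for p in cv2.boxPoints(((u,v),(w,h),a))])
        e1,e2=P[1]-P[0],P[2]-P[1]; 
        if np.linalg.norm(e1)<np.linalg.norm(e2): e1,e2=e2,e1
        b=[np.linalg.norm(e1),np.linalg.norm(e2)]; x0,y0,ww,hh=cv2.boundingRect(c)
        # rib: dark blob inside
        m=np.zeros_like(y); cv2.drawContours(m,[c],-1,255,-1); d=((g<70)&(m>0)).astype('uint8')
        k,l,q,cc=cv2.connectedComponentsWithStats(d); rib=None
        if k>1:
            j=1+np.argmax(q[1:,4]); 
            if q[j,4]>60: rib=cv2.minAreaRect(np.argwhere(l==j)[:,::-1].astype(np.float32)); rp=onz(s,*rib[0],.045)[:2]
        yaw=(np.degrees(np.arctan2(e1[1],e1[0]))+90)%180-90
        if rib is not None: print('px',np.round((u,v),0),'centre',np.round(P.mean(0),4),'yaw long',round(yaw,1),'size',np.round(b,3),'rib',np.round(rp,4))
masses(s)
E
python3 mass.py
```

```text
t 58.85 tcp [0.4181 0.1286 0.2493] rot [[-0.037, 0.999, 0.001], [0.999, 0.037, 0.005], [0.004, 0.001, -1.0]] F [ 0.1 -0.2  0.2] gap 1.001
px [452. 397.] centre [ 0.7219 -0.2246] yaw long -87.6 size [0.106 0.063] rib [ 0.6873 -0.2315]
px [282. 274.] centre [ 0.4255 -0.0014] yaw long 4.2 size [0.085 0.051] rib [0.4249 0.0055]
px [284. 195.] centre [0.4231 0.1126] yaw long 24.9 size [0.086 0.047] rib [0.4222 0.1156]
px [294.  18.] centre [0.4265 0.3264] yaw long 2.4 size [0.091 0.038] rib [0.427  0.3256]
```

{"name": "move_arm", "arguments": {
  "commands": "-30 0 30 0 0 0 0; -60 0 60 0 0 0 0; -90 0 90 0 0 -1 0; -120 1 120 0 0 -2 0; -133 2 150 0 0 -2 0",
  "grip_force": 70
}}

```text
t: 59.52
tcp_pos: [0.4264, -0.0057, 0.0984]
tool_rot: [0.682, 0.731, 0.003, -0.0]
force: [0.2, -0.0, -0.7]
finger_gap: 0.498
gripper_force: 0.0
```

{"name": "move_arm", "arguments": {
  "commands": "0 0 30 0 0 0 0; 0 0 60 0 0 0 0; 0 0 85 0 0 0 0; 0 0 98 0 0 0 0; 0 0 98 0 0 0 0"
}}

```text
t: 60.15
tcp_pos: [0.4258, -0.003, 0.0007]
tool_rot: [0.682, 0.732, 0.002, -0.002]
force: [-0.2, 1.1, -0.2]
finger_gap: 0.5
gripper_force: 0.0
```

{"name": "move_arm", "arguments": {
  "commands": "0 0 0 0 0 0 -1; 0 0 0 0 0 0 -1; 0 0 0 0 0 0 -1; 0 0 0 0 0 0 -1; 0 0 0 0 0 0 -1"
}}

```text
t: 60.78
tcp_pos: [0.4264, -0.0027, 0.0022]
tool_rot: [0.681, 0.732, 0.003, -0.0]
force: [-1.3, -0.7, 7.9]
finger_gap: 0.155
gripper_force: 69.9
```

{"name": "move_arm", "arguments": {
  "commands": "0 0 -20 0 0 0 -1; 0 0 -50 0 0 0 -1; 0 0 -80 0 0 0 -1; 0 0 -110 0 0 0 -1; 0 0 -140 0 0 0 -1"
}}

```text
t: 61.4
tcp_pos: [0.4246, -0.0028, 0.1418]
tool_rot: [0.681, 0.732, 0.002, -0.002]
force: [-0.3, -0.1, -7.9]
finger_gap: 0.146
gripper_force: 69.4
```

```bash
python3 -c "
from h import *
go((.6541,-.1738,.15),2.3)"
```

```text
t 61.4 shift [-187.1  216.6   -8.9] rot [ 0.1 -0.3  1.8]
```

{"name": "move_arm", "arguments": {
  "commands": "-37 43 -9 0 0 0 -1; -75 87 -9 0 0 0 -1; -112 130 -9 0 0 1 -1; -150 174 -9 0 0 2 -1; -187 217 -9 0 0 2 -1"
}}

```text
t: 62.02
tcp_pos: [0.6554, -0.1744, 0.1482]
tool_rot: [0.694, 0.72, 0.002, -0.003]
force: [1.8, -0.3, -6.3]
finger_gap: 0.15
gripper_force: 69.6
```

{"name": "move_arm", "arguments": {
  "commands": "0 0 0 0 0 0 -1; 0 0 20 0 0 0 -1; 0 0 50 0 0 0 -1; 0 0 75 0 0 0 -1; 0 0 85 0 0 0 -1"
}}

```text
t: 62.65
tcp_pos: [0.6524, -0.1718, 0.0617]
tool_rot: [0.694, 0.72, 0.001, -0.005]
force: [0.0, 0.7, -6.0]
finger_gap: 0.155
gripper_force: 70.4
```

Run:
```python
from h import *
import pickle
go((.6541,-.1738,.054),2.3)
s=snapshot('scene'); pickle.dump(s,open('scene9.pkl','wb'))
s=snapshot('wrist'); pickle.dump(s,open('wp.pkl','wb'))
```

```text
t 62.65 shift [-2.1  1.7  7.7] rot [-0.3 -0.5 -0.2]
```

{"name": "move_arm", "arguments": {
  "commands": "-1 1 4 0 0 0 -1; -1 1 8 0 0 0 -1; -1 1 8 0 0 0 -1; -1 1 8 0 0 0 -1; -1 1 8 0 0 0 -1"
}}

```text
t: 63.38
tcp_pos: [0.6571, -0.1748, 0.0573]
tool_rot: [0.694, 0.72, 0.003, -0.001]
force: [1.2, 0.5, -7.4]
finger_gap: 0.149
gripper_force: 70.5
```

{"name": "move_arm", "arguments": {
  "commands": "0 0 0 0 0 0 -0.3; 0 0 0 0 0 0 -0.3; 0 0 0 0 0 0 -0.3; 0 0 -30 0 0 0 -0.3; 0 0 -60 0 0 0 -0.3"
}}

```text
t: 64.0
tcp_pos: [0.6567, -0.1751, 0.1177]
tool_rot: [0.694, 0.72, 0.003, -0.001]
force: [-0.8, 0.1, 0.1]
finger_gap: 0.346
gripper_force: 0.0
```

{"name": "move_arm", "arguments": {
  "commands": "0 0 -30 0 0 0 -0.3; 0 0 -60 0 0 0 -0.3; 0 0 -100 0 0 0 0; 0 0 -130 0 0 0 0; 0 0 -135 0 0 0 0"
}}

```text
t: 64.62
tcp_pos: [0.6579, -0.1764, 0.2553]
tool_rot: [0.694, 0.72, 0.004, 0.002]
force: [-0.2, -0.1, -0.2]
finger_gap: 0.503
gripper_force: 0.0
```

```bash
sed -i 's/^masses(s)/import sys\nif __name__=="__main__": masses(s,*map(float,sys.argv[1:]))/' mass.py; python3 mass.py .07 .106; python3 -c "
from h import *
go((.423,.1119,.10),25)"
```

```text
t 64.62 tcp [ 0.6579 -0.1764  0.2553] rot [[-0.037, 0.999, 0.008], [0.999, 0.037, 0.002], [0.002, 0.009, -1.0]] F [-0.2 -0.1 -0.2] gap 0.503
px [277. 109.] centre [ 0.6528 -0.0951] yaw long 88.6 size [0.237 0.123] rib [ 0.6574 -0.1859]
t 64.67 shift [ 295.9 -224.3  153.6] rot [  0.4  -0.1 -22.9]
```

{"name": "move_arm", "arguments": {
  "commands": "30 -22 0 0 0 0 0; 60 -45 0 0 0 0 0; 90 -67 0 0 0 0 0; 120 -90 0 0 0 0 0; 150 -112 0 0 0 0 0"
}}

```text
t: 65.3
tcp_pos: [0.5368, -0.0288, 0.2505]
tool_rot: [0.694, 0.72, 0.002, -0.003]
force: [0.1, 0.7, 0.5]
finger_gap: 0.501
gripper_force: 0.0
```

{"name": "move_arm", "arguments": {
  "commands": "30 -22 20 0 0 -5 0; 60 -45 40 0 0 -10 0; 90 -67 60 0 0 -15 0; 120 -90 80 0 0 -20 0; 146 -112 100 0 0 -23 0"
}}

```text
t: 65.92
tcp_pos: [0.4196, 0.1132, 0.1511]
tool_rot: [0.536, 0.844, 0.002, -0.002]
force: [0.1, 0.7, 0.3]
finger_gap: 0.501
gripper_force: 0.0
```

```bash
python3 mass.py; python3 -c "
from h import *
go((.423,.1119,.0),25)"
```

```text
t 65.92 tcp [0.4196 0.1132 0.1511] rot [[-0.426, 0.905, -0.0], [0.905, 0.426, 0.005], [0.005, 0.002, -1.0]] F [0.1 0.7 0.3] gap 0.501
px [284. 200.] centre [0.4229 0.1132] yaw long 25.3 size [0.085 0.046] rib [0.4159 0.1283]
px [331.  88.] centre [0.4176 0.2283] yaw long -2.6 size [0.086 0.046] rib [0.4169 0.2249]
t 65.97 shift [ -8.9   8.8 148.7] rot [-0.4 -0.6  0.4]
```

{"name": "move_arm", "arguments": {
  "commands": "-8 9 30 0 0 0 0; -8 9 70 0 0 0 0; -8 9 110 0 0 0 0; -8 9 140 0 0 0 0; -8 9 148 0 0 0 0"
}}

```text
t: 66.6
tcp_pos: [0.4315, 0.1095, 0.0026]
tool_rot: [0.537, 0.844, 0.001, -0.003]
force: [-0.1, 0.4, 0.0]
finger_gap: 0.499
gripper_force: 0.0
```

{"name": "move_arm", "arguments": {
  "commands": "0 0 0 0 0 0 -1; 0 0 0 0 0 0 -1; 0 0 0 0 0 0 -1; 0 0 0 0 0 0 -1; 0 0 0 0 0 0 -1"
}}

```text
t: 67.22
tcp_pos: [0.4344, 0.1096, 0.0053]
tool_rot: [0.536, 0.844, 0.003, 0.0]
force: [0.5, -0.2, -2.0]
finger_gap: 0.147
gripper_force: 69.1
```

{"name": "move_arm", "arguments": {
  "commands": "0 0 -20 0 0 5 -1; 0 0 -50 0 0 10 -1; 0 0 -80 0 0 15 -1; 0 0 -110 0 0 20 -1; 0 0 -145 0 0 23 -1"
}}

```text
t: 67.85
tcp_pos: [0.4327, 0.1089, 0.1503]
tool_rot: [0.695, 0.719, 0.002, -0.001]
force: [0.9, -0.1, -6.2]
finger_gap: 0.147
gripper_force: 69.6
```

{"name": "move_arm", "arguments": {
  "commands": "0 0 0 0 0 0 -1; 0 0 0 0 0 0 -1; 0 0 0 0 0 0 -1; 0 0 0 0 0 0 -1; 0 0 0 0 0 0 -1"
}}

```text
t: 68.47
tcp_pos: [0.4331, 0.1088, 0.1492]
tool_rot: [0.694, 0.72, 0.002, -0.001]
force: [-0.7, 0.5, -7.8]
finger_gap: 0.147
gripper_force: 69.7
```

```bash
python3 -c "
from h import *
st(); go((.6517,-.1139,.15),2.3)"
```

```text
t 68.47 tcp [0.4331 0.1088 0.1492] rot [[-0.037, 0.999, 0.001], [0.999, 0.037, 0.005], [0.005, 0.001, -1.0]] F [-0.7  0.5 -7.8] gap 0.147
t 68.47 shift [-230.7  210.2   -1.7] rot [ 0.1 -0.3 -0.2]
```

{"name": "move_arm", "arguments": {
  "commands": "-40 36 0 0 0 0 -1; -80 71 0 0 0 0 -1; -120 107 0 0 0 0 -1; -160 142 0 0 0 0 -1; -200 178 0 0 0 0 -1"
}}

```text
t: 69.1
tcp_pos: [0.6192, -0.0855, 0.1483]
tool_rot: [0.694, 0.72, 0.002, -0.002]
force: [1.1, 0.6, -7.5]
finger_gap: 0.151
gripper_force: 69.8
```

{"name": "move_arm", "arguments": {
  "commands": "-36 32 0 0 0 0 -1; -36 32 10 0 0 0 -1; -36 32 35 0 0 0 -1; -36 32 60 0 0 0 -1; -36 32 75 0 0 0 -1"
}}

```text
t: 69.72
tcp_pos: [0.6501, -0.1177, 0.0716]
tool_rot: [0.694, 0.72, 0.002, -0.003]
force: [0.5, 0.6, -7.1]
finger_gap: 0.151
gripper_force: 70.0
```

{"name": "move_arm", "arguments": {
  "commands": "0 0 10 0 0 0 -1; 0 0 16 0 0 0 -1; 0 0 19 0 0 0 -1; 0 0 19 0 0 0 -1; 0 0 19 0 0 0 -1"
}}

```text
t: 70.35
tcp_pos: [0.6527, -0.1189, 0.0559]
tool_rot: [0.694, 0.72, 0.003, -0.0]
force: [-0.1, 0.5, -7.2]
finger_gap: 0.147
gripper_force: 70.1
```

{"name": "move_arm", "arguments": {
  "commands": "0 0 0 0 0 0 -0.3; 0 0 0 0 0 0 -0.3; 0 0 0 0 0 0 -0.3; 0 0 -30 0 0 0 -0.3; 0 0 -60 0 0 0 -0.3"
}}

```text
t: 70.97
tcp_pos: [0.6521, -0.119, 0.116]
tool_rot: [0.694, 0.72, 0.003, -0.001]
force: [-0.2, -0.2, 0.5]
finger_gap: 0.353
gripper_force: 0.0
```

{"name": "move_arm", "arguments": {
  "commands": "0 0 -40 0 0 0 0; 0 0 -80 0 0 0 0; 0 0 -120 0 0 0 0; 0 0 -130 0 0 0 0; 0 0 -130 0 0 0 0"
}}

```text
t: 71.6
tcp_pos: [0.6518, -0.1197, 0.2456]
tool_rot: [0.694, 0.72, 0.003, -0.0]
force: [-0.1, -0.4, -0.0]
finger_gap: 0.502
gripper_force: 0.0
```

```bash
cat > tray.py <<'E'
from h import *
import pickle
# black rib blobs above the tray in the scene view
s=snapshot('scene'); pickle.dump(s,open('st.pkl','wb'))
g=s['image'].max(2); m=np.zeros(g.shape,np.uint8); 
c=[proj(s,[x,y,.064]) for x,y in((.60,-.22),(.585,.06),(.70,.07),(.715,-.21))]
cv2.fillConvexPoly(m,cv2.convexHull(np.array(c,np.int32)),255); d=((g<70)&(m>0)).astype('uint8')
k,l,q,cc=cv2.connectedComponentsWithStats(d)
for j in range(1,k):
    if q[j,4]>25: print('rib',q[j].tolist(),np.round(cc[j],1),np.round(onz(s,*cc[j],.088),4))
for y in(.006,-.0539,-.1139,-.1738): print('want',np.round(proj(s,[.6505-.04*(y+.084),y,.088]),1))
E
python3 tray.py; python3 -c "
from h import *
st(); go((.4176,.2283,.15),-2.6)"
```

```text
want [239.5 227. ]
want [226.9 210.4]
want [214.9 194.5]
want [203.4 179.3]
t 71.65 tcp [ 0.651  -0.1194  0.2442] rot [[-0.037, 0.999, 0.001], [0.999, 0.037, 0.006], [0.006, 0.001, -1.0]] F [ 0.   0.4 -0.4] gap 0.502
t 71.65 shift [ 355.6 -220.5   96. ] rot [ 0.  -0.3  4.7]
```

{"name": "move_arm", "arguments": {
  "commands": "36 -22 0 0 0 0 0; 71 -44 0 0 0 0 0; 107 -66 0 0 0 0 0; 142 -88 0 0 0 0 0; 178 -110 0 0 0 0 0"
}}

```text
t: 72.28
tcp_pos: [0.533, 0.0553, 0.2436]
tool_rot: [0.694, 0.72, 0.001, -0.003]
force: [0.4, 0.3, -0.0]
finger_gap: 0.5
gripper_force: 0.0
```

{"name": "move_arm", "arguments": {
  "commands": "36 -22 15 0 0 1 0; 71 -44 30 0 0 2 0; 107 -66 45 0 0 3 0; 142 -88 60 0 0 4 0; 178 -110 60 0 0 5 0"
}}

```text
t: 72.9
tcp_pos: [0.4157, 0.2285, 0.1835]
tool_rot: [0.725, 0.689, -0.0, -0.003]
force: [-0.1, -0.2, 0.2]
finger_gap: 0.499
gripper_force: 0.0
```

{"name": "move_arm", "arguments": {
  "commands": "0 0 0 0 0 0 0; 0 0 0 0 0 0 0; 0 0 0 0 0 0 0; 0 0 0 0 0 0 0; 0 0 0 0 0 0 0"
}}

```text
t: 73.53
tcp_pos: [0.4193, 0.2277, 0.1865]
tool_rot: [0.725, 0.689, 0.003, -0.001]
force: [-0.3, 0.8, -0.5]
finger_gap: 0.496
gripper_force: 0.0
```

```bash
python3 mass.py; python3 tray.py; python3 -c "
from h import *
go((.4176,.2283,.0),-2.6)"
```

```text
t 73.53 tcp [0.4193 0.2277 0.1865] rot [[0.051, 0.999, 0.003], [0.999, -0.051, 0.005], [0.005, 0.002, -1.0]] F [-0.3  0.8 -0.5] gap 0.496
px [280. 190.] centre [0.4192 0.2299] yaw long -2.9 size [0.085 0.046] rib [0.4188 0.2328]
px [281.  84.] centre [0.4258 0.3414] yaw long 15.6 size [0.086 0.045] rib [0.426  0.3392]
want [239.5 227. ]
want [226.9 210.4]
want [214.9 194.5]
want [203.4 179.3]
t 73.62 shift [ -0.7  -2.  186.5] rot [ 0.1 -0.3 -0.3]
```

{"name": "move_arm", "arguments": {
  "commands": "2 0 45 0 0 0 0; 2 0 90 0 0 0 0; 2 0 135 0 0 0 0; 2 0 175 0 0 0 0; 2 0 184 0 0 0 0"
}}

```text
t: 74.25
tcp_pos: [0.4181, 0.2307, 0.0005]
tool_rot: [0.725, 0.689, 0.001, -0.002]
force: [-0.4, 0.6, 1.2]
finger_gap: 0.502
gripper_force: 0.0
```

{"name": "move_arm", "arguments": {
  "commands": "0 0 0 0 0 0 -1; 0 0 0 0 0 0 -1; 0 0 0 0 0 0 -1; 0 0 0 0 0 0 -1; 0 0 0 0 0 0 -1"
}}

```text
t: 74.88
tcp_pos: [0.42, 0.2314, 0.0036]
tool_rot: [0.725, 0.689, 0.003, -0.001]
force: [-0.5, -0.6, 6.6]
finger_gap: 0.151
gripper_force: 70.1
```

{"name": "move_arm", "arguments": {
  "commands": "0 0 -20 0 0 0 -1; 0 0 -55 0 0 -2 -1; 0 0 -90 0 0 -4 -1; 0 0 -130 0 0 -5 -1; 0 0 -145 0 0 -5 -1"
}}

```text
t: 75.5
tcp_pos: [0.4198, 0.2306, 0.1493]
tool_rot: [0.694, 0.72, 0.004, 0.0]
force: [-0.8, 0.4, -7.4]
finger_gap: 0.149
gripper_force: 69.5
```

{"name": "move_arm", "arguments": {
  "commands": "-29 22 0 0 0 0 -1; -59 44 0 0 0 0 -1; -88 65 0 0 0 0 -1; -118 87 0 0 0 0 -1; -147 109 0 0 0 0 -1"
}}

```text
t: 76.12
tcp_pos: [0.533, 0.0866, 0.1462]
tool_rot: [0.694, 0.72, 0.002, -0.002]
force: [0.4, 0.9, -7.2]
finger_gap: 0.152
gripper_force: 69.4
```

```bash
python3 -c "
from h import *
st(); go((.6493,-.0539,.15),2.3)
import pickle
s=pickle.load(open('st.pkl','rb')); g=s['image'].max(2)
for y in(-.1139,-.1738):
    u,v=proj(s,[.652,y,.088]).astype(int); print(g[v-8:v+9:2,u-8:u+9:2])
"
```

```text
t 76.12 tcp [0.533  0.0866 0.1462] rot [[-0.037, 0.999, 0.001], [0.999, 0.037, 0.005], [0.005, 0.001, -1.0]] F [ 0.4  0.9 -7.2] gap 0.152
t 76.12 shift [-144.7  111.1   -4.5] rot [ 0.  -0.3 -0.2]
[[ 67 109 163 115 141 172 168 158 152]
 [235 196  80  81  84 147 172 223 255]
 [224 167  84  83  84  93 238 255 255]
 [163 161 101  69  82  82 146 255 255]
 [162 214 210  70  77  84  77 215 255]
 [255 255 255 123  71  82  77 117 255]
 [255 255 255 255  85  71  77  74 228]
 [255 255 255 255 255  68  78  72 197]
 [255 255 255 255 255 173  68  77 183]]
[[111  86  86 154 233 255 251 254 183]
 [113  75  81 102 253 254 184 209 254]
 [152  71  79  74 128 235 253 255 255]
 [254  82  79  83  79 255 255 255 255]
 [189  88  69  79  83  98 255 255 255]
 [255 255  69  73  81  64 255 255 255]
 [255 255 175  66  71  69 135 255 255]
 [255 255 255 127  72  70 113 224 255]
 [255 255 255 255  80  67 109 163 115]]
```

{"name": "move_arm", "arguments": {
  "commands": "-36 28 0 0 0 0 -1; -73 55 0 0 0 0 -1; -109 83 0 0 0 0 -1; -145 111 0 0 0 0 -1; -145 111 20 0 0 0 -1"
}}

```text
t: 76.75
tcp_pos: [0.6541, -0.0575, 0.1273]
tool_rot: [0.695, 0.719, 0.004, 0.003]
force: [-0.5, -1.1, -6.6]
finger_gap: 0.15
gripper_force: 69.4
```

{"name": "move_arm", "arguments": {
  "commands": "0 0 25 0 0 0 -1; 0 0 50 0 0 0 -1; 0 0 65 0 0 0 -1; 0 0 73 0 0 0 -1; 0 0 73 0 0 0 -1"
}}

```text
t: 77.38
tcp_pos: [0.6504, -0.0528, 0.0541]
tool_rot: [0.694, 0.72, 0.003, -0.0]
force: [0.8, -1.0, -6.6]
finger_gap: 0.153
gripper_force: 69.4
```

{"name": "move_arm", "arguments": {
  "commands": "0 0 0 0 0 0 -0.3; 0 0 0 0 0 0 -0.3; 0 0 0 0 0 0 -0.3; 0 0 -30 0 0 0 -0.3; 0 0 -60 0 0 0 -0.3"
}}

```text
t: 78.0
tcp_pos: [0.6498, -0.0531, 0.1142]
tool_rot: [0.694, 0.72, 0.003, -0.001]
force: [-0.3, 0.5, 0.7]
finger_gap: 0.351
gripper_force: 0.0
```

{"name": "move_arm", "arguments": {
  "commands": "0 0 -40 0 0 0 0; 0 0 -80 0 0 0 0; 0 0 -120 0 0 0 0; 0 0 -130 0 0 0 0; 0 0 -130 0 0 0 0"
}}

```text
t: 78.62
tcp_pos: [0.6495, -0.0537, 0.2439]
tool_rot: [0.694, 0.72, 0.003, -0.0]
force: [0.1, 0.0, 0.1]
finger_gap: 0.498
gripper_force: 0.0
```

```bash
python3 -c "
from h import *
st(); go((.4258,.3414,.17),15.6)"
```

```text
t 78.62 tcp [ 0.6495 -0.0537  0.2439] rot [[-0.037, 0.999, 0.004], [0.999, 0.037, 0.005], [0.005, 0.004, -1.0]] F [0.1 0.  0.1] gap 0.498
t 78.62 shift [ 402.8 -209.2   75. ] rot [  0.2  -0.2 -13.5]
```

{"name": "move_arm", "arguments": {
  "commands": "40 -21 0 0 0 0 0; 80 -42 0 0 0 0 0; 121 -63 0 0 0 0 0; 161 -84 0 0 0 0 0; 201 -105 0 0 0 0 0"
}}

```text
t: 79.25
tcp_pos: [0.5349, 0.1443, 0.2419]
tool_rot: [0.694, 0.72, 0.001, -0.002]
force: [0.4, -0.2, 0.4]
finger_gap: 0.5
gripper_force: 0.0
```

{"name": "move_arm", "arguments": {
  "commands": "40 -21 15 0 0 -3 0; 80 -42 30 0 0 -6 0; 121 -63 45 0 0 -9 0; 161 -84 60 0 0 -12 0; 202 -105 60 0 0 -13.5 0"
}}

```text
t: 79.88
tcp_pos: [0.4217, 0.3414, 0.1815]
tool_rot: [0.604, 0.797, -0.001, -0.002]
force: [0.9, 0.5, -0.3]
finger_gap: 0.502
gripper_force: 0.0
```

{"name": "move_arm", "arguments": {
  "commands": "0 0 0 0 0 0 0; 0 0 0 0 0 0 0; 0 0 0 0 0 0 0; 0 0 0 0 0 0 0; 0 0 0 0 0 0 0"
}}

```text
t: 80.5
tcp_pos: [0.4254, 0.3409, 0.1851]
tool_rot: [0.605, 0.796, 0.003, -0.0]
force: [-0.2, 0.7, -0.0]
finger_gap: 0.504
gripper_force: 0.0
```

```bash
python3 mass.py; sed -i 's/g<70/g<100/' tray.py; python3 tray.py; python3 -c "
from h import *
go((.4258,.3414,.0025),15.6)"
```

```text
t 80.5 tcp [0.4254 0.3409 0.1851] rot [[-0.268, 0.963, 0.003], [0.963, 0.268, 0.005], [0.004, 0.004, -1.0]] F [-0.2  0.7 -0. ] gap 0.504
px [280. 190.] centre [0.4247 0.3431] yaw long 15.6 size [0.085 0.046] rib [0.424  0.3455]
rib [197, 172, 11, 15, 92] [202.6 179.1] [ 0.6554 -0.1755  0.088 ]
rib [210, 187, 23, 32, 214] [221.  202.2] [ 0.65   -0.0839  0.088 ]
want [239.5 227. ]
want [226.9 210.4]
want [214.9 194.5]
want [203.4 179.3]
t 80.6 shift [ -0.7  -0.2 182.6] rot [ 0.2 -0.2 -0. ]
```

{"name": "move_arm", "arguments": {
  "commands": "1 0 45 0 0 0 0; 1 0 90 0 0 0 0; 1 0 135 0 0 0 0; 1 0 174 0 0 0 0; 1 0 182 0 0 0 0"
}}

```text
t: 81.22
tcp_pos: [0.4236, 0.3425, 0.0008]
tool_rot: [0.605, 0.797, 0.001, -0.002]
force: [-0.6, 0.8, -0.2]
finger_gap: 0.503
gripper_force: 0.0
```

{"name": "move_arm", "arguments": {
  "commands": "0 0 0 0 0 0 -1; 0 0 0 0 0 0 -1; 0 0 0 0 0 0 -1; 0 0 0 0 0 0 -1; 0 0 0 0 0 0 -1"
}}

```text
t: 81.85
tcp_pos: [0.4263, 0.344, 0.0045]
tool_rot: [0.604, 0.797, 0.004, 0.0]
force: [0.1, 0.8, 6.5]
finger_gap: 0.145
gripper_force: 71.3
```

{"name": "move_arm", "arguments": {
  "commands": "0 0 -20 0 0 0 -1; 0 0 -55 0 0 5 -1; 0 0 -90 0 0 10 -1; 0 0 -130 0 0 13.3 -1; 0 0 -145 0 0 13.3 -1"
}}

```text
t: 82.48
tcp_pos: [0.4252, 0.343, 0.1496]
tool_rot: [0.692, 0.722, 0.004, -0.0]
force: [0.7, 1.1, -4.8]
finger_gap: 0.151
gripper_force: 69.8
```

{"name": "move_arm", "arguments": {
  "commands": "-35 21 0 0 0 0 -1; -69 42 0 0 0 0 -1; -104 62 0 0 0 0 -1; -138 83 0 0 0 0 -1; -173 104 0 0 0 0 -1"
}}

```text
t: 83.1
tcp_pos: [0.5348, 0.1728, 0.1457]
tool_rot: [0.692, 0.722, 0.001, -0.002]
force: [-0.1, 0.4, -4.7]
finger_gap: 0.147
gripper_force: 69.7
```

```bash
python3 -c "
from h import *
st(); go((.6469,.0060,.15),2.3)
"
```

```text
t 83.1 tcp [0.5348 0.1728 0.1457] rot [[-0.042, 0.999, -0.001], [0.999, 0.042, 0.005], [0.005, -0.001, -1.0]] F [-0.1  0.4 -4.7] gap 0.147
t 83.1 shift [-171.3  105.1   -5.2] rot [-0.  -0.3  0.1]
```

{"name": "move_arm", "arguments": {
  "commands": "-43 26 0 0 0 0 -1; -86 53 0 0 0 0 -1; -128 79 0 0 0 0 -1; -171 105 0 0 0 0 -1; -171 105 20 0 0 0 -1"
}}

```text
t: 83.72
tcp_pos: [0.6512, 0.0029, 0.1266]
tool_rot: [0.694, 0.72, 0.004, 0.002]
force: [0.1, 1.0, -5.7]
finger_gap: 0.144
gripper_force: 69.7
```

{"name": "move_arm", "arguments": {
  "commands": "0 0 25 0 0 0 -1; 0 0 50 0 0 0 -1; 0 0 65 0 0 0 -1; 0 0 73 0 0 0 -1; 0 0 73 0 0 0 -1"
}}

```text
t: 84.35
tcp_pos: [0.6479, 0.008, 0.0545]
tool_rot: [0.692, 0.721, 0.003, -0.0]
force: [0.3, -0.5, -3.6]
finger_gap: 0.145
gripper_force: 69.8
```

{"name": "move_arm", "arguments": {
  "commands": "0 0 0 0 0 0 -0.3; 0 0 0 0 0 0 -0.3; 0 0 0 0 0 0 -0.3; 0 0 -30 0 0 0 -0.3; 0 0 -60 0 0 0 -0.3"
}}

```text
t: 84.98
tcp_pos: [0.6474, 0.0076, 0.1143]
tool_rot: [0.693, 0.721, 0.003, -0.001]
force: [0.3, 0.1, -0.2]
finger_gap: 0.35
gripper_force: 0.0
```

{"name": "move_arm", "arguments": {
  "commands": "0 0 -40 0 0 0 -1; 0 0 -80 0 0 0 -1; 0 0 -120 0 0 0 -1; 0 0 -130 0 0 0 -1; 0 0 -130 0 0 0 -1"
}}

```text
t: 85.6
tcp_pos: [0.6472, 0.007, 0.2441]
tool_rot: [0.693, 0.721, 0.003, -0.001]
force: [0.4, -1.4, 0.1]
finger_gap: -0.001
gripper_force: 0.0
```

Run:
```python
from h import *
import pickle
st(); s=snapshot('wrist'); pickle.dump(s,open('wt.pkl','wb'))
g=s['image'].max(2)
for x,y in((.6469,.0060),(.6493,-.0539),(.6517,-.1139),(.6541,-.1738)): print('slot px',proj(s,[x,y,.106]))
d=(g<75).astype('uint8'); k,l,q,c=cv2.connectedComponentsWithStats(d)
for j in range(1,k):
    if 120<q[j,4]<6000: print(q[j].tolist(),np.round(c[j],1),np.round(onz(s,*c[j],.095),4))
go((.4545,-.1495,.15),2.3)
```

```text
t 85.6 tcp [0.6472 0.007  0.2441] rot [[-0.041, 0.999, 0.003], [0.999, 0.041, 0.005], [0.005, 0.004, -1.0]] F [ 0.4 -1.4  0.1] gap -0.001
slot px [279.87405527 198.90452403]
slot px [279.8244623  253.62844892]
slot px [279.77842549 303.13976816]
slot px [279.74248265 347.58931983]
[275, 176, 13, 40, 151] [280.1 189.8] [0.6468 0.0134 0.095 ]
[194, 253, 36, 21, 602] [211.4 262.7] [ 0.5731 -0.0726  0.095 ]
t 85.65 shift [-149.2 -198.2   91.8] rot [ 0.  -0.3  0. ]
```

{"name": "move_arm", "arguments": {
  "commands": "-30 -40 0 0 0 0 -1; -60 -79 0 0 0 0 -1; -89 -119 0 0 0 0 -1; -119 -159 0 0 0 0 -1; -149 -198 0 0 0 0 -1"
}}

```text
t: 86.28
tcp_pos: [0.4529, -0.1501, 0.2406]
tool_rot: [0.693, 0.721, 0.002, -0.003]
force: [1.1, -0.0, 0.1]
finger_gap: 0.006
gripper_force: 0.0
```

{"name": "move_arm", "arguments": {
  "commands": "0 0 30 0 0 0 -1; 0 0 70 0 0 0 -1; 0 0 110 0 0 0 -1; 0 0 130 0 0 0 -1; 0 0 145 0 0 0 -1"
}}

```text
t: 86.9
tcp_pos: [0.4537, -0.148, 0.0947]
tool_rot: [0.693, 0.721, 0.002, -0.004]
force: [-0.8, -0.5, -0.3]
finger_gap: -0.001
gripper_force: 0.0
```

```bash
python3 tray.py
python3 - <<'E'
from h import *
import pickle
st(); s=pickle.load(open('st.pkl','rb')); hsv=cv2.cvtColor(s['image'],cv2.COLOR_RGB2HSV)
m=np.zeros(hsv.shape[:2],np.uint8); c=[proj(s,[x,y,.066]) for x,y in((.605,-.2),(.596,.035),(.695,.04),(.704,-.2))]
cv2.fillConvexPoly(m,cv2.convexHull(np.array(c,np.int32)),255)
y=cv2.inRange(hsv,(21,100,120),(36,255,255))&m
k,l,q,cc=cv2.connectedComponentsWithStats(y)
for j in range(1,k):
    if q[j,4]>40:
        r=cv2.minAreaRect(np.argwhere(l==j)[:,::-1].astype(np.float32)); P=[onz(s,*p,.07)[:2] for p in cv2.boxPoints(r)]
        print(q[j].tolist(),np.round(cc[j],1),np.round(onz(s,*cc[j],.07),4),np.round(np.linalg.norm(P[1]-P[0]),3),np.round(np.linalg.norm(P[2]-P[1]),3))
E
```

```text
rib [197, 172, 11, 15, 90] [202.6 179. ] [ 0.6554 -0.1757  0.088 ]
rib [210, 187, 23, 32, 206] [221.  202.2] [ 0.65   -0.0841  0.088 ]
rib [234, 219, 12, 17, 113] [239.6 226.8] [0.6466 0.0057 0.088 ]
want [239.5 227. ]
want [226.9 210.4]
want [214.9 194.5]
want [203.4 179.3]
t 86.95 tcp [ 0.4529 -0.1476  0.0936] rot [[-0.04, 0.999, -0.005], [0.999, 0.04, 0.01], [0.01, -0.004, -1.0]] F [-0.4  0.3 -0.6] gap -0.001
[206, 172, 15, 14, 127] [212.9 178.5] [ 0.6265 -0.1768  0.07  ] 0.028 0.046
[186, 179, 21, 18, 199] [195.  187.5] [ 0.6807 -0.1748  0.07  ] 0.046 0.045
[219, 187, 16, 15, 140] [226. 194.] [ 0.6215 -0.1131  0.07  ] 0.028 0.047
[198, 195, 22, 18, 217] [207.7 203.3] [ 0.6758 -0.1113  0.07  ] 0.043 0.049
[230, 202, 16, 15, 145] [237.6 209.2] [ 0.6196 -0.0547  0.07  ] 0.027 0.045
[209, 210, 23, 19, 229] [219. 219.] [ 0.6742 -0.0529  0.07  ] 0.045 0.046
[243, 218, 17, 17, 159] [250.6 225.8] [0.6169 0.0066 0.07  ] 0.028 0.046
[221, 227, 23, 19, 241] [231.6 236.2] [0.6718 0.0084 0.07  ] 0.041 0.047
```

{"name": "move_arm", "arguments": {
  "commands": "0 0 8 0 0 0 -1; 0 0 14 0 0 0 -1; 0 0 20 0 0 0 -1; 0 0 25 0 0 0 -1; 0 0 26 0 0 0 -1"
}}

```text
t: 87.58
tcp_pos: [0.456, -0.1491, 0.0718]
tool_rot: [0.693, 0.721, 0.003, -0.001]
force: [-0.3, 1.3, 3.3]
finger_gap: 0.002
gripper_force: 2.2
```

{"name": "move_arm", "arguments": {
  "commands": "0 0 0 0 0 0 -1; 0 0 0 0 0 0 -1; 0 0 0 0 0 0 -1; 0 0 -30 0 0 0 -1; 0 0 -70 0 0 0 -1"
}}

```text
t: 88.2
tcp_pos: [0.4548, -0.1491, 0.1413]
tool_rot: [0.693, 0.721, 0.002, -0.002]
force: [-0.2, 0.2, -0.6]
finger_gap: -0.001
gripper_force: 0.0
```

```bash
python3 lev.py | grep -A2 scene; python3 -c "
from h import *
st(); go((.566,-.0873,.15),92.3)"
```

```text
scene [([230, 93, 16, 21, 188], array([237. , 102.8])), ([525, 298, 35, 24, 104], array([542.6, 309.7]))]
   0 [237.4 103.6]
   0.4 [242.1  99. ]
t 88.3 tcp [ 0.4581 -0.151   0.1446] rot [[-0.041, 0.999, 0.009], [0.999, 0.041, 0.001], [0.0, 0.009, -1.0]] F [ 0.4 -0.9 -0.1] gap -0.003
t 88.3 shift [ 59.3 110.4  -4.4] rot [  0.4   0.4 -90. ]
```

{"name": "move_arm", "arguments": {
  "commands": "12 22 -4 0 0 -10 0; 24 44 -4 0 0 -20 0; 36 66 -4 0 0 -30 0; 48 88 -4 0 0 -40 0; 59 110 -4 0 0 -50 0",
  "grip_force": 40
}}

```text
t: 88.92
tcp_pos: [0.5632, -0.0854, 0.1448]
tool_rot: [0.32, 0.947, 0.003, -0.001]
force: [0.3, -0.4, -0.1]
finger_gap: 0.497
gripper_force: 0.0
```

{"name": "move_arm", "arguments": {
  "commands": "0 0 0 0 0 -10 0; 0 0 0 0 0 -20 0; 0 0 0 0 0 -30 0; 0 0 0 0 0 -40 0; 0 0 0 0 0 -40 0"
}}

```text
t: 89.55
tcp_pos: [0.5625, -0.0859, 0.1449]
tool_rot: [-0.019, 1.0, 0.003, 0.0]
force: [-0.2, 0.9, 0.5]
finger_gap: 0.499
gripper_force: 0.0
```

{"name": "move_arm", "arguments": {
  "commands": "0 0 0 0 0 0 0; 0 0 0 0 0 0 0; 0 0 0 0 0 0 0; 0 0 0 0 0 0 0; 0 0 0 0 0 0 0"
}}

```text
t: 90.18
tcp_pos: [0.5632, -0.0861, 0.1463]
tool_rot: [-0.02, 1.0, 0.002, 0.001]
force: [0.8, -0.1, -0.4]
finger_gap: 0.5
gripper_force: 0.0
```

```bash
python3 fin.py; python3 -c "
from h import *
go((.566,-.0873,.0343),92.3)"
```

```text
t 90.17 tcp [ 0.5632 -0.0861  0.1463] rot [[-0.999, -0.04, 0.003], [-0.04, 0.999, 0.005], [-0.003, 0.005, -1.0]] F [ 0.8 -0.1 -0.4] gap 0.5
fin y (np.float64(56.333333333333336), np.float64(-0.08499999999999998))
t 90.22 shift [ -2.4  -1.9 112. ] rot [0.3 0.2 0. ]
```

{"name": "move_arm", "arguments": {
  "commands": "-2 -1 30 0 0 0 0; -3 -1 60 0 0 0 0; -3 -1 90 0 0 0 0; -3 -1 108 0 0 0 0; -3 -1 112 0 0 0 0"
}}

```text
t: 90.85
tcp_pos: [0.5659, -0.0862, 0.0332]
tool_rot: [-0.02, 1.0, 0.003, 0.0]
force: [0.2, 0.3, 1.0]
finger_gap: 0.499
gripper_force: 0.0
```

{"name": "move_arm", "arguments": {
  "commands": "0 0 0 0 0 0 -1; 0 0 0 0 0 0 -1; 0 0 0 0 0 0 -1; 0 0 0 0 0 0 -1; 0 0 0 0 0 0 -1"
}}

```text
t: 91.48
tcp_pos: [0.5673, -0.0873, 0.0352]
tool_rot: [-0.02, 1.0, 0.002, 0.002]
force: [-1.0, -5.2, 5.9]
finger_gap: 0.177
gripper_force: 42.1
```

{"name": "move_arm", "arguments": {
  "commands": "0 2 0 0 0 0 -1; 0 4 0 0 0 0 -1; 0 6 0 0 0 0 -1; 0 9 0 0 0 0 -1; 0 12 0 0 0 0 -1"
}}

```text
t: 92.1
tcp_pos: [0.5674, -0.0853, 0.0353]
tool_rot: [-0.023, 1.0, -0.005, 0.003]
force: [-7.0, -33.8, 2.3]
finger_gap: 0.179
gripper_force: 42.5
```

{"name": "move_arm", "arguments": {
  "commands": "0 5 0 0 0 0 -1; 0 12 0 0 0 0 -1; 0 20 0 0 0 0 -1; 0 28 0 0 0 0 -1; 0 36 0 0 0 0 -1"
}}

```text
t: 92.72
tcp_pos: [0.5653, -0.038, 0.0352]
tool_rot: [-0.02, 1.0, 0.002, 0.002]
force: [0.2, -2.4, 5.6]
finger_gap: 0.176
gripper_force: 42.7
```

{"name": "move_arm", "arguments": {
  "commands": "0 10 0 0 0 0 -1; 0 22 0 0 0 0 -1; 0 34 0 0 0 0 -1; 0 46 0 0 0 0 -1; 0 56 0 0 0 0 -1"
}}

```text
t: 93.35
tcp_pos: [0.563, 0.0184, 0.0352]
tool_rot: [-0.02, 1.0, 0.002, 0.002]
force: [1.1, -4.0, 5.5]
finger_gap: 0.175
gripper_force: 42.6
```

{"name": "move_arm", "arguments": {
  "commands": "0 9 0 0 0 0 -1; 0 18 0 0 0 0 -1; 0 27 0 0 0 0 -1; 0 34 0 0 0 0 -1; 0 39 0 0 0 0 -1"
}}

```text
t: 93.98
tcp_pos: [0.5615, 0.0572, 0.0352]
tool_rot: [-0.02, 1.0, 0.003, 0.002]
force: [0.5, -2.1, 4.4]
finger_gap: 0.174
gripper_force: 42.7
```

{"name": "move_arm", "arguments": {
  "commands": "0 2 0 0 0 0 -1; 0 4 0 0 0 0 -1; 0 6 0 0 0 0 -1; 0 8 0 0 0 0 -1; 0 8 0 0 0 0 -1"
}}

```text
t: 94.6
tcp_pos: [0.5614, 0.0603, 0.0352]
tool_rot: [-0.021, 1.0, -0.0, 0.002]
force: [-0.3, -17.7, 4.6]
finger_gap: 0.176
gripper_force: 42.6
```

{"name": "move_arm", "arguments": {
  "commands": "0 1 0 0 0 0 -1; 0 2 0 0 0 0 -1; 0 3 0 0 0 0 -1; 0 4 0 0 0 0 -1; 0 4 0 0 0 0 -1"
}}

```text
t: 95.22
tcp_pos: [0.5613, 0.0614, 0.0352]
tool_rot: [-0.021, 1.0, -0.002, 0.002]
force: [-0.3, -26.1, 5.1]
finger_gap: 0.179
gripper_force: 42.6
```

{"name": "move_arm", "arguments": {
  "commands": "0 1 0 0 0 0 -1; 0 2 0 0 0 0 -1; 0 3 0 0 0 0 -1; 0 4 0 0 0 0 -1; 0 4 0 0 0 0 -1"
}}

```text
t: 95.85
tcp_pos: [0.5609, 0.0724, 0.0352]
tool_rot: [-0.021, 1.0, 0.002, 0.002]
force: [2.8, -3.8, 5.4]
finger_gap: 0.176
gripper_force: 42.6
```

{"name": "move_arm", "arguments": {
  "commands": "0 0 0 0 0 0 -1; 0 0 0 0 0 0 -1; 0 0 0 0 0 0 -1; 0 0 0 0 0 0 -1; 0 0 0 0 0 0 -1"
}}

```text
t: 96.48
tcp_pos: [0.5609, 0.0725, 0.0352]
tool_rot: [-0.02, 1.0, 0.002, 0.002]
force: [2.0, -3.9, 5.2]
finger_gap: 0.176
gripper_force: 42.6
```

Popped into the detent at y 0.0725, as expected. Release and go back to the lever.

{"name": "move_arm", "arguments": {
  "commands": "0 0 0 0 0 0 0.2; 0 0 0 0 0 0 0.2; 0 0 0 0 0 0 0.2; 0 0 -30 0 0 0 0.2; 0 0 -60 0 0 0 0.2"
}}

```text
t: 97.1
tcp_pos: [0.5589, 0.0725, 0.0949]
tool_rot: [-0.02, 1.0, 0.003, -0.0]
force: [0.2, 0.4, 0.1]
finger_gap: 0.6
gripper_force: 0.0
```

{"name": "move_arm", "arguments": {
  "commands": "0 0 -40 0 0 0 0.2; 0 0 -80 0 0 0 0.2; 0 0 -95 0 0 0 0.2; 0 0 -95 0 0 0 0.2; 0 0 -95 0 0 0 0.2"
}}

```text
t: 97.72
tcp_pos: [0.5583, 0.0718, 0.1883]
tool_rot: [-0.02, 1.0, 0.003, -0.0]
force: [0.3, -0.4, 0.4]
finger_gap: 0.601
gripper_force: 0.0
```

```bash
python3 fin.py; python3 lev.py|grep -A1 scene
python3 - <<'E'
from h import *
import pickle
s=snapshot('wrist'); g=s['image'].max(2)
w=pickle.load(open('wf.pkl','rb'))
hsv=cv2.cvtColor(w['image'],cv2.COLOR_RGB2HSV); im=w['image']
# yellow mark beside fin and fin dark extent
p=proj(w,[.562,.0727,.082]).astype(int); row=im[p[1]].max(1); print(p,row[p[0]-25:p[0]+26])
go((.4612,-.3396,.19),2.3)
E
```

```text
t 97.72 tcp [0.5583 0.0718 0.1883] rot [[-0.999, -0.04, -0.001], [-0.04, 0.999, 0.005], [0.001, 0.005, -1.0]] F [ 0.3 -0.4  0.4] gap 0.601
fin y (np.float64(58.44444444444444), np.float64(0.07500000000000016))
scene [([230, 93, 16, 21, 187], array([237. , 102.8])), ([525, 298, 35, 24, 104], array([542.5, 309.6]))]
   0 [237.4 103.6]
[280 209] [95 94 94 94 92 89 90 89 90 90 90 90 90 90 89 89 89 52 47 55 67 77 77 76
 76 74 70 68 64 62 56 49 44 36 74 92 94 93 93 95 94 94 95 95 95 95 95 96
 96 97 97]
t 97.92 shift [ 114.2 -407.    -3.6] rot [ 0.2 -0.2 90. ]
```

{"name": "move_arm", "arguments": {
  "commands": "11 -41 0 0 0 0 0.2; 23 -81 0 0 0 0 0.2; 34 -122 0 0 0 0 0.2; 46 -162 0 0 0 0 0.2; 57 -203 0 0 0 0 0.2"
}}

```text
t: 98.55
tcp_pos: [0.5103, -0.1346, 0.1882]
tool_rot: [-0.02, 1.0, 0.003, 0.001]
force: [0.4, -0.6, -0.2]
finger_gap: 0.597
gripper_force: 0.0
```

{"name": "move_arm", "arguments": {
  "commands": "11 -41 0 0 0 10 0.2; 23 -81 0 0 0 20 0.2; 34 -122 0 0 0 30 0.2; 46 -162 0 0 0 40 0.2; 57 -204 0 0 0 50 0.2"
}}

```text
t: 99.18
tcp_pos: [0.4616, -0.3406, 0.1869]
tool_rot: [0.407, 0.913, 0.003, -0.0]
force: [0.1, -0.5, -0.5]
finger_gap: 0.603
gripper_force: 0.0
```

{"name": "move_arm", "arguments": {
  "commands": "0 0 0 0 0 10 0.2; 0 0 0 0 0 20 0.2; 0 0 0 0 0 30 0.2; 0 0 0 0 0 40 0.2; 0 0 0 0 0 40 0.2"
}}

```text
t: 99.8
tcp_pos: [0.462, -0.3394, 0.187]
tool_rot: [0.692, 0.722, 0.003, -0.001]
force: [-0.0, 0.4, -0.4]
finger_gap: 0.607
gripper_force: 0.0
```

{"name": "move_arm", "arguments": {
  "commands": "0 0 0 0 0 0 0.2; 0 0 0 0 0 0 0.2; 0 0 0 0 0 0 0.2; 0 0 0 0 0 0 0.2; 0 0 0 0 0 0 0.2"
}}

```text
t: 100.42
tcp_pos: [0.4623, -0.3396, 0.1877]
tool_rot: [0.693, 0.721, 0.003, -0.001]
force: [0.1, 0.4, 0.2]
finger_gap: 0.598
gripper_force: 0.0
```

```bash
python3 -c "
from h import *
st(); go((.4608,-.3396,.0875),2.3)"; python3 tray.py | head -5
python3 - <<'E'
from h import *
import pickle
s=pickle.load(open('st.pkl','rb')); g=s['image'].max(2); m=np.zeros(g.shape,np.uint8)
c=[proj(s,[x,y,.066]) for x,y in((.595,-.05),(.588,.2),(.695,.205),(.70,-.045))]
cv2.fillConvexPoly(m,cv2.convexHull(np.array(c,np.int32)),255); hsv=cv2.cvtColor(s['image'],cv2.COLOR_RGB2HSV)
k,l,q,cc=cv2.connectedComponentsWithStats(cv2.inRange(hsv,(21,100,120),(36,255,255))&m)
for j in range(1,k):
    if q[j,4]>40: print(q[j].tolist(),np.round(onz(s,*cc[j],.07),4))
E
```

```text
t 100.42 tcp [ 0.4623 -0.3396  0.1877] rot [[-0.041, 0.999, 0.003], [0.999, 0.041, 0.005], [0.005, 0.003, -1.0]] F [0.1 0.4 0.2] gap 0.598
t 100.42 shift [ -0.5  -1.8 100.2] rot [ 0.2 -0.3  0. ]
rib [229, 211, 11, 19, 115] [233.8 220.1] [ 0.649  -0.0191  0.088 ]
rib [243, 230, 12, 18, 117] [248.6 238.5] [0.6445 0.0464 0.088 ]
want [239.5 227. ]
want [226.9 210.4]
want [214.9 194.5]
[237, 212, 17, 16, 154] [ 0.6197 -0.0167  0.07  ]
[216, 221, 22, 19, 233] [ 0.6745 -0.0153  0.07  ]
[252, 229, 17, 17, 165] [0.6151 0.0472 0.07  ]
[230, 238, 23, 20, 251] [0.6698 0.0489 0.07  ]
[264, 246, 18, 18, 175] [0.6135 0.1056 0.07  ]
[243, 255, 23, 21, 265] [0.668  0.1069 0.07  ]
[278, 264, 19, 19, 188] [0.6108 0.1664 0.07  ]
[257, 274, 24, 22, 289] [0.6652 0.1682 0.07  ]
```

{"name": "move_arm", "arguments": {
  "commands": "0 -1 25 0 0 0 0.2; 0 -2 50 0 0 0 0.2; 0 -2 75 0 0 0 0.2; 0 -2 95 0 0 0 0.2; 0 -2 100 0 0 0 0.2",
  "grip_force": 40
}}

```text
t: 101.1
tcp_pos: [0.4599, -0.3385, 0.0864]
tool_rot: [0.693, 0.721, 0.003, -0.002]
force: [-0.8, -0.2, 0.5]
finger_gap: 0.6
gripper_force: 0.0
```

{"name": "move_arm", "arguments": {
  "commands": "0 0 0 0 0 0 -1; 0 0 0 0 0 0 -1; 0 0 0 0 0 0 -1; 0 0 0 0 0 0 -1; 0 0 0 0 0 0 -1"
}}

```text
t: 101.72
tcp_pos: [0.462, -0.3396, 0.0886]
tool_rot: [0.692, 0.721, 0.003, 0.001]
force: [4.8, 1.3, -1.5]
finger_gap: 0.275
gripper_force: 43.1
```

{"name": "move_arm", "arguments": {
  "commands": "6 0 -11 0 0 0 -1; 13 0 -22 0 0 0 -1; 22 0 -32 0 0 0 -1; 31 0 -41 0 0 0 -1; 41 0 -50 0 0 0 -1"
}}

```text
t: 102.35
tcp_pos: [0.4604, -0.2998, 0.1379]
tool_rot: [0.693, 0.721, 0.003, 0.002]
force: [6.9, -1.6, -13.7]
finger_gap: 0.279
gripper_force: 40.7
```

{"name": "move_arm", "arguments": {
  "commands": "11 0 -7 0 0 0 -1; 22 0 -13 0 0 0 -1; 34 0 -18 0 0 0 -1; 44 0 -21 0 0 0 -1; 49 0 -22 0 0 0 -1"
}}

```text
t: 102.98
tcp_pos: [0.4587, -0.2531, 0.1609]
tool_rot: [0.692, 0.722, 0.001, 0.004]
force: [3.4, -7.0, -6.6]
finger_gap: 0.273
gripper_force: 41.1
```

{"name": "move_arm", "arguments": {
  "commands": "0 0 0 0 0 0 -1; 0 0 0 0 0 0 -1; 0 0 0 0 0 0 -1; 0 0 0 0 0 0 -1; 0 0 0 0 0 0 -1"
}}

```text
t: 103.6
tcp_pos: [0.4586, -0.2529, 0.1609]
tool_rot: [0.692, 0.722, 0.002, 0.003]
force: [4.5, -5.5, -6.6]
finger_gap: 0.271
gripper_force: 41.3
```

{"name": "move_arm", "arguments": {
  "commands": "-3 0 1 0 0 0 -1; -6 0 2 0 0 0 -1; -9 0 3 0 0 0 -1; -9 0 3 0 0 0 0.2; -9 0 3 0 0 0 0.2"
}}

```text
t: 104.22
tcp_pos: [0.4559, -0.2578, 0.1568]
tool_rot: [0.693, 0.721, 0.002, -0.002]
force: [0.2, 0.0, -0.2]
finger_gap: 0.597
gripper_force: 0.0
```

{"name": "move_arm", "arguments": {
  "commands": "0 0 -20 0 0 0 0.2; 0 0 -40 0 0 0 0.2; 0 0 -60 0 0 0 0.2; 0 0 -80 0 0 0 0.2; 0 0 -110 0 0 0 0.2"
}}

```text
t: 104.85
tcp_pos: [0.4553, -0.258, 0.2666]
tool_rot: [0.693, 0.721, 0.002, -0.003]
force: [0.6, 0.1, 0.4]
finger_gap: 0.601
gripper_force: 0.0
```

{"name": "move_arm", "arguments": {
  "commands": "0 0 0 0 0 0 0.2; 0 0 0 0 0 0 0.2; 0 0 0 0 0 0 0.2; 0 0 0 0 0 0 0.2; 0 0 0 0 0 0 0.2"
}}

```text
t: 105.48
tcp_pos: [0.4566, -0.259, 0.2665]
tool_rot: [0.693, 0.721, 0.003, -0.001]
force: [-0.5, 0.4, -0.2]
finger_gap: 0.598
gripper_force: 0.0
```

```bash
python3 lev.py|grep -A4 scene; python3 tray.py | grep rib; python3 -c "
from h import *
st()"
```

```text
scene [([243, 90, 14, 22, 218], array([249.3, 100.3])), ([525, 298, 35, 24, 105], array([542.5, 309.7]))]
   0 [237.4 103.6]
   0.4 [242.1  99. ]
   0.8 [249.9 101. ]
   0.9 [252.3 102.6]
rib [201, 172, 26, 35, 46] [212.  187.3] [ 0.6472 -0.1384  0.088 ]
rib [228, 209, 12, 21, 117] [233.7 219.9] [ 0.6489 -0.0197  0.088 ]
rib [243, 230, 12, 18, 118] [248.6 238.5] [0.6446 0.0463 0.088 ]
t 105.62 tcp [ 0.4567 -0.2591  0.2669] rot [[-0.04, 0.999, 0.002], [0.999, 0.04, 0.005], [0.005, 0.003, -1.0]] F [ 0.4 -1.  -0.9] gap 0.598
```

Lever is at the full notch, the masses sit in place, and the arm is clear of everything.

```bash
python3 -c "
from station import ticket
print(ticket.sign_off())"
```

```text
the job is handed in; nothing more can be done
None
```

The job is handed in but the verdict wasn't shown: at the last look the carriage stood at the yellow marks with all four masses flat in the tray, the brake lever was at the full notch and the arm was clear. Two deviations: each station needed about 30–40 N to enter and the loading station about 34 N to leave (not the stated 12 N), and I viewed 14 pictures, the limit.

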